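Build the tiered gemstone display

ROBOT

A 7-joint arm with a two-finger parallel gripper is mounted at the origin on the work surface. World frame = base frame: x ahead of the robot, y to its left, z up, the work surface at z = 0. Lengths are in m, angles in degrees, forces in N, time in s.
With the tool pointing down it reaches from about 0.4 to 0.85 m from the base axis. Payload 4.5 kg.
Tool frame: the origin (TCP) lies midway between the tips of the shut fingers; the grasp point (between the pads) lies 19 mm behind it (bot.grip_point_offset is the distance from the TCP to the grasp point, in m); z points along the fingers, y is the line along which they close (so a half turn about z gives the same grasp; the last joint's range is limited). The gripper opens to 88 mm and grips with 3 to 60 N. Pads are 18 mm wide; open, the fingers measure 123 mm over their backs; the gripper's body (75 mm by 187 mm) begins 45 mm behind the grasp point.
Start: joints at [-64.412, 39.483, -11.15, 89.685, 9.013, 51.709, -12.324], TCP at [0.251, 0.573, 0.214] pointing down, gripper open.
Joint ranges: [-172.22, 172.22], [-26.19, 119.32], [-84.43, 86.54], [7.71, 146.69], [-57.33, 237.33], [2.42, 119.75], [-152.13, 152.13]. Speed limits (degrees/s): [147.25, 147.25, 180, 180, 180, 180, 180].

INTERFACE

Orientations are given as [roll, pitch, yaw] about the fixed x, y, z axes, in that order (R = Rz(yaw) Ry(pitch) Rx(roll)).
In Python, from plant import bot gives the robot as it stands.
- The arm moves only by the tool arm_command, never from a script. Its argument "steps" is a list of rows, each a list of 2 entries, a list of its own where there are three numbers: the shift along the tool's x, y, z scaled (see below), then the turn, a rotation vector about the tool's x, y, z scaled (see below). In form: [[[x, y, z], [rx, ry, rz]], ...]. A call has 1 to 12 rows; each row is the pose to reach, as a shift and turn from the pose commanded when the call began, along the tool's axes at that moment; what a row does not reach only later rows make up. The controller multiplies each number of a shift by 0.5 m and each number of a turn by 30 degrees. A row lasts 1/10 s, in which the tool goes at most 50 mm and 8.59 degrees, less where a joint would pass 70% of its speed; a pose out of reach is approached as far as the arm can. A call with a number of a shift or a turn outside -1 to 1 is refused whole. A call with a gripper value outside its range is refused whole. "claw" is the closure, from -1 (fully open) to 1 (shut), set as the call begins (left out, the last holds). The fingers move at their own pace and stop on an object; the grip force is fixed at half the most. Time passes only in rows, so rows that repeat a pose let the fingers close. It gives the time, the measured TCP pose, the force, the opening and the grip force at its end, in the units of the state.
- bot.state(): the state, without advancing time (a new reading comes with each control period).
- bot.snapshot(name): name is "side" or "top"; returns a dict with "frame" (420x560x3 uint8, red, green, blue), "K" (3x3 intrinsics, pixels), "pose" (4x4, takes a point from camera to world coordinates). Camera axes: x right, y down, z forward; pixel columns grow to the right and rows downward; lengths in m; the calibration is good to about 2 mm. A picture is of the moment at which its call begins. There is no depth.
- bot.sign_off(): hands the job in; it is judged then, once.
The state is a dict: "t": time; "qpos": joint angles; "qvel": joint speeds; "tau": joint torques, N m; "ee_pos": TCP position; "orientation": TCP orientation; "ft_force": force on the tool from outside, world axes, zero at the start; "wrist_torque": the same for the moment, N m; "opening": finger opening in m; "grip_force": force on a finger pad.
Only numpy, scipy, OpenCV 4.12 (cv2) and the standard library are available. Lean on these libraries where they do the work, as an engineer would, in place of code of your own. Each camera call takes 0.05 s, during which the arm holds its last target. There are 200 camera calls.

TASK

Build up the gem seller's tiered display on the dark wooden stand, one piece at a time from the bottom: first the large red tier, then the medium blue tier, then the small white tier, each pushed down over the spigot below it until it sits flat, and last the white-stone showpiece on top, turned so that the slot under its block drops right down over the flat brass tongue. Leave the tea glass, the torch and the closed ring box where they are, and let go of everything.

Things in the scene. Friction and masses are not known exactly. Their poses are not given: they have to be found in the camera images.
- stand: Very dark brown wooden stand, fixed: foot disc 110 mm across, 10 mm thick; on it a square column 30 x 30 mm with flat top at z = 30, and on that a brass spigot, 9 mm tall, 17 mm across at the foot, 10 at the tip. Origin: centre of underside; seated, the large tier's origin is 30 mm above it.
- large_tier: Large tier, loose: wooden disc 120 mm across, 12 mm thick, red felt top, ten dark red stones near the rim (7 mm high). White square column to grip, 30 x 30 mm along x and y, top at z = 46; on it a brass spigot, 9 mm tall, 17 mm across at the foot, 10 at the tip. Underside socket: 23 mm round, 12 deep. Origin: centre of underside; the medium tier seats with its origin 46 mm above. 0.13-0.22 kg.
- medium_tier: Medium tier, loose: wooden disc 98 mm across, 12 mm thick, dark blue felt top, eight pale stones near the rim (7 mm high). White square column to grip, 30 x 30 mm along x and y, top at z = 46; on it a brass spigot, 9 mm tall, 17 mm across at the foot, 10 at the tip. Underside socket: 23 mm round, 12 deep. Origin: centre of underside; the small tier seats with its origin 46 mm above. 0.10-0.17 kg.
- small_tier: Small tier, loose: wooden disc 76 mm across, 12 mm thick, white felt top, six green stones near the rim (7 mm high). White square column to grip, 30 x 30 mm along x and y, top at z = 46; on it a flat brass tongue, 20 mm along x, 6 mm along y, 9 mm tall. Underside socket: 23 mm round, 12 deep. Origin: centre of underside; the showpiece seats with its origin 46 mm above. 0.07-0.12 kg.
- showpiece: Showpiece, loose: black block 44 mm along x, 28 mm along y (grip this), 30 mm tall, with an upright oval white stone in a gold bezel on it (24 mm along x, 14 mm along y, top at z = 60). Slot in the underside: 25 mm along x, 10 mm along y, 12 mm deep; fits the small tier's tongue when both x axes are parallel, either way round. Origin: centre of underside. 0.08-0.15 kg.
- tea_glass: glass cup, bystander, not to be moved: 72 mm across, 85 mm tall. Origin: centre of the underside.
- torch: small torch, bystander, not to be moved: lying along its x, 92 mm long, 27 mm across the aluminium head. Origin: under its middle, on the table.
- ring_box: closed crimson ring box, bystander, not to be moved: 55 x 55 mm, 39 mm tall. Origin: centre of the underside.

How it is judged (in metres and radians):
On the way, in this order (a step that is already met when the one before it is completed fails the run):
1. the large red tier sits fully down on the stand (horizontal distance between large_tier and stand below 0.006 m and z of large_tier in the frame of stand between 0.026 and 0.033 m and angle between large_tier's own z axis and vertical below 0.08 rad), for 0.2 s.
2. the medium blue tier sits fully down on the large one (horizontal distance between medium_tier and large_tier below 0.006 m and z of medium_tier in the frame of large_tier between 0.042 and 0.049 m and angle between medium_tier's own z axis and vertical below 0.08 rad), for 0.2 s.
3. the small white tier sits fully down on the medium one (horizontal distance between small_tier and medium_tier below 0.006 m and z of small_tier in the frame of medium_tier between 0.042 and 0.049 m and angle between small_tier's own z axis and vertical below 0.08 rad), for 0.2 s.
4. the showpiece sits fully down over the tongue of the small tier (horizontal distance between showpiece and small_tier below 0.006 m and z of showpiece in the frame of small_tier between 0.042 and 0.049 m and angle between showpiece's own z axis and vertical below 0.08 rad and angle between the x axis of showpiece and the x axis of small_tier, either way round below 0.3 rad), for 0.2 s.
At the end, for the whole second after the job is handed in: Large tier on the stand, medium on large, small on medium, showpiece on small: each within 6 mm of the axis of the piece below, seated to within 3 mm above (4 mm below) its full depth, upright to 0.08 rad, the showpiece's x axis within 0.3 rad of the tongue's; all released and at rest (all of step 1 and all of step 2 and all of step 3 and all of step 4 and linear speed of each of large_tier, medium_tier, small_tier, showpiece below 0.02 m/s and angular speed of each of large_tier, medium_tier, small_tier, showpiece below 0.2 rad/s); the robot touches nothing.
It fails at once if the tea glass is moved more than 20 mm (distance of tea_glass from where it was at the start of the episode above 0.02 m).
It fails at once if the torch is moved more than 20 mm (distance of torch from where it was at the start of the episode above 0.02 m).
It fails at once if the ring box is moved more than 20 mm (distance of ring_box from where it was at the start of the episode above 0.02 m).
It also fails if it takes over 128 s, if anything falls off the work surface, if the arm or the gripper's body presses on something with over 40 N, if the wrist force passes 120 N, or if a joint passes its speed limit or range.

## Working session

There is one attempt and no reset: what is moved stays moved. The work goes in short steps, Python scripts to look and compute and a tool call to move; the robot and the scene stay as the last step left them, time stands still between calls to the robot, and variables do not carry over. Pictures are saved under pics/ and viewed, at most 14 in all, crops included, and the job is handed in when it is done.

Besides the shell and the picture viewer there is one more tool, called after "Emit:" as name([rows], argument=value, ...), one row to a line, values as JSON. arm_command: Moves the arm, as the interface text tells. Its arguments: {"type":"object","properties":{"steps":{"type":"array","items":{"type":"array"}},"claw":{"type":"number"}},"required":["steps"]}

```bash
mkdir -p pics; python3 - <<'E'
from plant import bot
import cv2,numpy as np
np.set_printoptions(precision=4,suppress=True)
print(bot.state(), bot.grip_point_offset)
for n in("side","top"):
    s=bot.snapshot(n); cv2.imwrite(f"pics/{n}0.png",s["frame"][:,:,::-1]); np.savez(f"{n}0.npz",**s); print(n,s["K"],s["pose"])
E
```

```text
{'t': 0.0, 'qpos': array([-64.4113,  39.5333, -11.1446,  89.7449,   9.0125,  51.7081,
       -12.3227]), 'qvel': array([ 0.0511, -0.049 , -0.071 ,  0.0037, -0.1109, -0.0588, -0.1424]), 'tau': array([ -0.0002, -52.7568,  -1.2667, -15.3427,  -0.0526,   0.0067,
         0.0002]), 'ee_pos': array([0.2505, 0.5719, 0.2127]), 'orientation': array([-179.8958,    0.0074,  156.3541]), 'ft_force': array([-0.3116, -0.1053, -0.2432]), 'wrist_torque': array([-0.0569,  0.0399,  0.0151]), 'grip_force': 0.0, 'opening': 0.08813929836324375} 0.0187
side [[482.1969   0.     277.6352]
 [  0.     482.1969 211.3757]
 [  0.       0.       1.    ]] [[-0.9147 -0.3089  0.2607  0.3637]
 [-0.4041  0.7116 -0.5747  0.5793]
 [-0.008  -0.631  -0.7757  0.8194]
 [ 0.      0.      0.      1.    ]]
top [[483.9485   0.     278.9849]
 [  0.     483.9485 205.8003]
 [  0.       0.       1.    ]] [[ 0.0122 -0.9926  0.1205  0.5032]
 [-0.9998 -0.0104  0.0155 -0.0018]
 [-0.0141 -0.1206 -0.9926  1.0005]
 [ 0.      0.      0.      1.    ]]
```

View pics/side0.png

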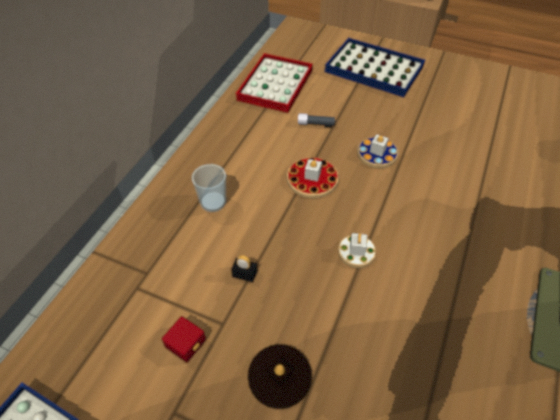

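View pics/top0.png

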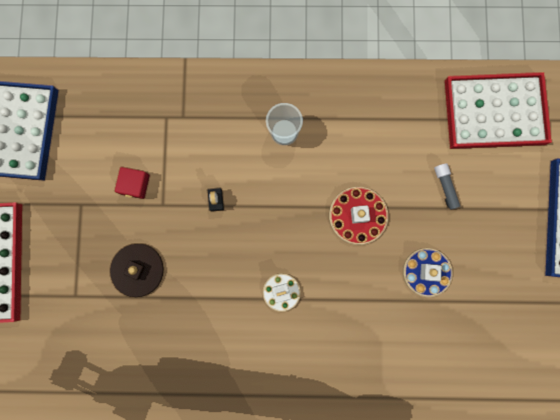

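```bash
cat > h.py <<'E'
import cv2,numpy as np
np.set_printoptions(precision=4,suppress=True)
def load(n):
    d=np.load(n+".npz"); return d["frame"][:,:,::-1].copy(),d["K"],d["pose"]
def ray(c,px):
    _,K,T=c; d=T[:3,:3]@np.linalg.solve(K,[px[0],px[1],1.]); return T[:3,3],d/np.linalg.norm(d)
def plane(c,px,z):
    o,d=ray(c,px); return o+d*(z-o[2])/d[2]
def proj(c,P):
    _,K,T=c; q=K@(T[:3,:3].T@(np.asarray(P)-T[:3,3])); return q[:2]/q[2]
def tri(a,pa,b,pb):
    o1,d1=ray(a,pa);o2,d2=ray(b,pb)
    s=np.linalg.lstsq(np.c_[d1,-d2],o2-o1,rcond=None)[0]
    p,q=o1+s[0]*d1,o2+s[1]*d2
    return (p+q)/2,np.linalg.norm(p-q)
def montage(im,cs,name,w=65,k=4):
    t=[]
    for cx,cy in cs:
        x,y=int(cx-w//2),int(cy-w//2); p=cv2.copyMakeBorder(im,60,60,60,60,cv2.BORDER_REPLICATE)[y+60:y+60+w,x+60:x+60+w]
        p=cv2.resize(p,None,fx=k,fy=k,interpolation=cv2.INTER_NEAREST)
        for i in range(w):
            if (x+i)%10==0: cv2.line(p,(i*k+k//2,0),(i*k+k//2,6),(0,255,255),1); cv2.putText(p,str(x+i),(i*k-8,16),0,.32,(0,255,255),1)
            if (y+i)%10==0: cv2.line(p,(0,i*k+k//2),(6,i*k+k//2),(0,255,255),1); cv2.putText(p,str(y+i),(8,i*k+5),0,.32,(0,255,255),1)
        t.append(p)
    while len(t)%3: t.append(np.zeros_like(t[0]))
    cv2.imwrite(name,np.vstack([np.hstack(t[i:i+3]) for i in range(0,len(t),3)]))
E
python3 - <<'E'
from h import *
montage(load("top0")[0],[(360,215),(429,272),(282,292),(216,199),(137,270)],"pics/mt.png")
montage(load("side0")[0],[(313,176),(378,150),(357,249),(244,268),(280,375)],"pics/ms.png")
E
```

```text
(no output)
```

View pics/mt.png

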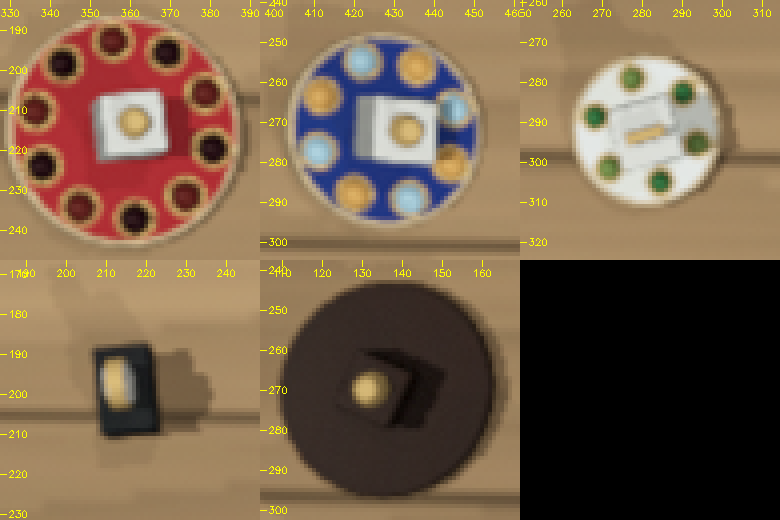

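View pics/ms.png

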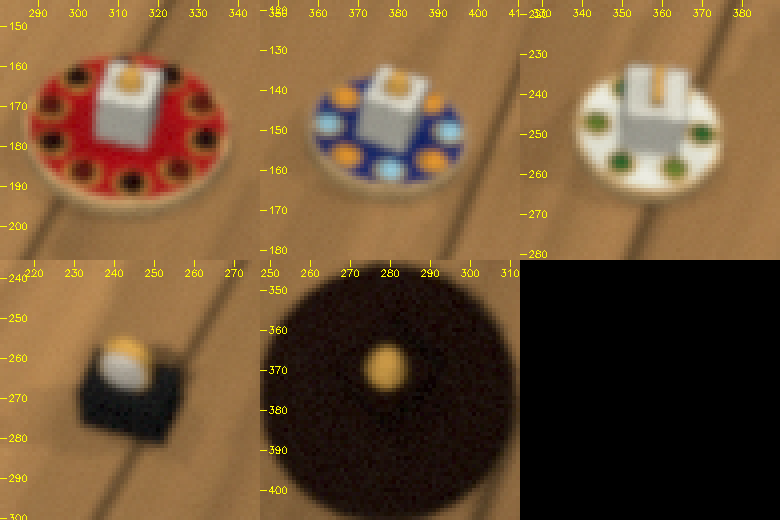

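```bash
cat > m.py <<'E'
from h import *
T,S=load("top0"),load("side0")
def mask(c,ctr,w,f):
    hsv=cv2.cvtColor(c[0],cv2.COLOR_BGR2HSV).astype(int); m=f(hsv[...,0],hsv[...,1],hsv[...,2]).astype(np.uint8)
    z=np.zeros_like(m); x,y=ctr; z[y-w:y+w+1,x-w:x+w+1]=m[y-w:y+w+1,x-w:x+w+1]
    n,l,st,_=cv2.connectedComponentsWithStats(z); return (l==1+st[1:,4].argmax()).astype(np.uint8)
def cen(m): M=cv2.moments(m,True); return np.array([M["m10"],M["m01"]])/M["m00"],int(M["m00"])
def ell(m): 
    h=cv2.convexHull(np.argwhere(m)[:,::-1].astype(np.float32)); f=np.zeros_like(m); cv2.fillConvexPoly(f,h.astype(int),1); return cen(f)[0],cv2.fitEllipse(h)
def show(n,a,b): p,e=tri(T,a,S,b); print(n,a,b,"->",p*1e3,"gap mm",e*1e3)
brass=lambda h,s,v:(h>12)&(h<32)&(s>75)&(v>110)
for n,a,b,w in(("red",(361,213),(313,164),7),("blue",(432,272),(379,142),7),("stand",(133,270),(279,369),7),("tongue",(282,293),(359,238),7)):
    fa=(lambda h,s,v:(h>8)&(h<32)&(s>45)&(v>110)) if n=="tongue" else brass
    ma,mb=mask(T,a,w,fa),mask(S,b,w+(n=="tongue"),fa); ca,na=cen(ma); cb,nb=cen(mb); show(n+" brass %d %d"%(na,nb),ca,cb)
    if n=="tongue":
        print(cv2.minAreaRect(np.argwhere(ma)[:,::-1].astype(np.float32)),cv2.minAreaRect(np.argwhere(mb)[:,::-1].astype(np.float32)))
for n,a,b,w,f in(("red felt",(360,215),(313,176),32,lambda h,s,v:((h<6)|(h>172))&(s>170)),("blue felt",(429,272),(378,150),28,lambda h,s,v:(h>100)&(h<135)&(s>110)),("stand",(137,270),(280,375),38,lambda h,s,v:v<75)):
    ca,ea=ell(mask(T,a,w,f)); cb,eb=ell(mask(S,b,w,f)); show(n,ca,cb); print(ea,eb)
ca,ea=ell(mask(T,(282,292),24,lambda h,s,v:(s<50)&(v>140)));print("white felt top",ca,ea,plane(T,ca,.012)*1e3)
# column tops / block: rectangle on plane
for n,a,w,f,z in(("red col",(361,213),12,lambda h,s,v:((s<60)&(v>190))|((h>8)&(h<32)&(v>140)),.046),("blue col",(430,271),12,lambda h,s,v:((s<60)&(v>195))|((h>8)&(h<32)&(v>140)),.046),("show",(215,199),16,lambda h,s,v:(v<75),.03)):
    m=mask(T,a,w,f); h=cv2.convexHull(np.argwhere(m)[:,::-1].astype(np.float32))[:,0]
    P=np.array([plane(T,p,z)[:2] for p in h],np.float32)*1e3; print(n,cv2.minAreaRect(P))
def corners(c,pts,z): 
    for p,q in zip(pts,pts[1:]):
        d=plane(c,q,z)-plane(c,p,z); print("  edge",np.degrees(np.arctan2(d[1],d[0])),np.linalg.norm(d)*1e3)
print("tongue edge"); corners(T,[(627/4-130+250-0,0),(1,1)][:0],0)
st=lambda h,s,v:(v>110)
sa=mask(T,(212,197),6,st); sb=mask(S,(242,262),7,lambda h,s,v:(v>95)); print(cen(sa),cen(sb)); show("stone",cen(sa)[0],cen(sb)[0])
E
python3 m.py
```

```text
red brass 40 40 [361.075 213.2  ] [313.1   163.225] -> [ 605.4889 -148.8353   50.5332] gap mm 0.0006174615699889514
blue brass 46 45 [433.0435 272.1522] [380.7556 137.7556] -> [ 491.1052 -286.4059   53.1762] gap mm 2.2426206621102827
stand brass 52 76 [131.4808 269.6346] [279.     369.5658] -> [489.3441 305.3486  32.9871] gap mm 0.3217667337463924
tongue brass 31 133 [281.0323 293.0968] [359.6466 234.5338] -> [448.7617   6.8319  60.7317] gap mm 0.363970549678771
((281.0500183105469, 293.1500244140625), (2.8460497856140137, 10.119288444519043), 71.56504821777344) ((359.0, 236.5), (13.0, 16.0), 90.0)
red felt [358.5439 215.2076] [312.4887 176.8446] -> [ 605.8271 -150.8732    4.1556] gap mm 0.890607611485997
((358.5228271484375, 215.21746826171875), (52.18907165527344, 53.289730072021484), 121.47953033447266) ((312.4875183105469, 175.06764221191406), (34.65459442138672, 46.95384216308594), 93.23495483398438)
blue felt [426.9852 272.0268] [379.8163 155.7857] -> [ 487.9467 -293.5039   -9.9947] gap mm 7.408198176531882
((427.87225341796875, 272.20831298828125), (42.754703521728516, 44.1504
[... 412 characters left out ...]
263671875), 109.26529693603516)
white felt top [281.0302 292.1022] ((281.05389404296875, 292.091552734375), (35.01533889770508, 36.157772064208984), 0.11922623217105865) [448.1019   7.348   12.    ]
red col ((606.15625, -149.03907775878906), (28.8695011138916, 30.200851440429688), 6.508642673492432)
blue col ((491.1434326171875, -290.0967102050781), (31.026330947875977, 38.646244049072266), 88.3837890625)
show ((632.7423706054688, 141.60894775390625), (45.93074417114258, 30.978586196899414), 6.863132953643799)
tongue edge
(array([212.6835, 197.4051]), 79) (array([242.8353, 260.5706]), 170)
stone [212.6835 197.4051] [242.8353 260.5706] -> [634.3706 145.2069  48.9378] gap mm 0.5677776607244014
```

```bash
cat > go.py <<'E'
# python3 go.py x y z yaw  [x y z yaw ...] (mm,deg): print scaled shift/turn from measured pose
import sys,numpy as np
from plant import bot
from scipy.spatial.transform import Rotation as R
s=bot.state(); R0=R.from_euler("xyz",s["orientation"],degrees=True)
print("t %.2f"%s["t"],"pos",np.round(s["ee_pos"]*1e3,1),"rpy",np.round(s["orientation"],1),"q7 %.0f"%s["qpos"][6],"F",np.round(s["ft_force"],1),"open %.1f grip %.1f"%(s["opening"]*1e3,s["grip_force"]))
a=np.array(sys.argv[1:],float).reshape(-1,4)
for x,y,z,w in a:
    d=R0.inv().apply(np.array([x,y,z])/1e3-s["ee_pos"])/.5
    r=(R0.inv()*R.from_euler("xyz",[180,0,w],degrees=True)).as_rotvec(degrees=True)/30
    print(np.round(d,3),np.round(r,3),"rows pos %.1f rot %.1f"%(np.linalg.norm(d)*10,np.linalg.norm(r)*30/8.59))
E
python3 - <<'E'
from h import *
T,S=load("top0"),load("side0")
for n,a,b in(("blue",(432.3,272.2),(380.3,139.2)),("tongue",(281.03,293.1),(359.5,238.0))):
    print(n,tri(T,a,S,b),plane(T,a,.0505)*1e3)
E
python3 go.py 430 210 210 126.5 605 -149 150 96.5
```

```text
blue (array([ 0.4912, -0.2862,  0.0488]), np.float64(0.0017569550579079386)) [ 492.0593 -285.516    50.5   ]
tongue (array([0.4479, 0.0069, 0.0498]), np.float64(0.0008460961163338818)) [448.3431   6.9699  50.5   ]
t 0.10 pos [250.5 571.9 212.8] rpy [-179.9    0.   156.4] q7 -12 F [-0.4  0.3  0.7] open 87.9 grip 0.0
[-0.619 -0.519  0.006] [-0.003  0.001  0.995] rows pos 8.1 rot 3.5
[-1.228 -1.036  0.127] [-0.003  0.002  1.995] rows pos 16.1 rot 7.0
```

Emit:
arm_command([
  [[-0.03, -0.025, 0], [0, 0, 0.1]],
  [[-0.09, -0.075, 0], [0, 0, 0.25]],
  [[-0.16, -0.135, 0], [0, 0, 0.4]],
  [[-0.23, -0.195, 0], [0, 0, 0.55]],
  [[-0.3, -0.25, 0], [0, 0, 0.7]],
  [[-0.37, -0.31, 0], [0, 0, 0.85]],
  [[-0.44, -0.37, 0], [0, 0, 1.0]],
  [[-0.51, -0.43, 0], [0, 0, 1.0]],
  [[-0.57, -0.48, 0], [0, 0, 1.0]],
  [[-0.6, -0.505, 0], [0, 0, 1.0]],
  [[-0.619, -0.519, 0], [0, 0, 1.0]],
], claw=-0.4)

```text
t: 1.2
ee_pos: [0.4307, 0.2083, 0.2133]
orientation: [-179.9, 0.0, 126.2]
ft_force: [0.5, 0.4, 0.5]
opening: 0.0616
grip_force: 0.0
```

```bash
python3 go.py 605.5 -149 120 96.5  605.5 -149 23 96.5
```

```text
t 1.20 pos [430.7 208.3 213.3] rpy [-179.9    0.   126.2] q7 0 F [0.5 0.4 0.5] open 61.6 grip 0.0
[-0.783 -0.139  0.187] [-0.001  0.002  0.989] rows pos 8.2 rot 3.5
[-0.783 -0.139  0.381] [-0.001  0.002  0.989] rows pos 8.8 rot 3.5
```

Emit:
arm_command([
  [[-0.04, -0.007, 0], [0, 0, 0.1]],
  [[-0.12, -0.021, 0], [0, 0, 0.25]],
  [[-0.21, -0.037, 0], [0, 0, 0.4]],
  [[-0.3, -0.053, 0.02], [0, 0, 0.55]],
  [[-0.39, -0.069, 0.05], [0, 0, 0.7]],
  [[-0.48, -0.085, 0.08], [0, 0, 0.85]],
  [[-0.57, -0.101, 0.11], [0, 0, 0.989]],
  [[-0.65, -0.115, 0.14], [0, 0, 0.989]],
  [[-0.72, -0.128, 0.16], [0, 0, 0.989]],
  [[-0.76, -0.135, 0.18], [0, 0, 0.989]],
  [[-0.783, -0.139, 0.187], [0, 0, 0.989]],
  [[-0.783, -0.139, 0.187], [0, 0, 0.989]],
])

```text
t: 2.4
ee_pos: [0.6063, -0.1464, 0.1192]
orientation: [-180.0, -0.0, 96.6]
ft_force: [-0.6, 0.0, 0.4]
opening: 0.0616
grip_force: 0.0
```

```bash
python3 go.py 605.5 -149 23 96.5
```

```text
t 2.40 pos [ 606.3 -146.4  119.2] rpy [-180.    -0.    96.6] q7 16 F [-0.6  0.   0.4] open 61.6 grip 0.0
[-0.005 -0.002  0.192] [-0.001 -0.     0.004] rows pos 1.9 rot 0.0
```

Emit:
arm_command([
  [[-0.002, -0.001, 0.04], [0, 0, 0]],
  [[-0.004, -0.002, 0.1], [0, 0, 0]],
  [[-0.005, -0.002, 0.16], [0, 0, 0]],
  [[-0.005, -0.002, 0.185], [0, 0, 0]],
  [[-0.005, -0.002, 0.192], [0, 0, 0]],
  [[-0.005, -0.002, 0.192], [0, 0, 0]],
  [[-0.005, -0.002, 0.192], [0, 0, 0]],
])

```text
t: 3.1
ee_pos: [0.6066, -0.1482, 0.0255]
orientation: [179.9, 0.0, 96.7]
ft_force: [0.3, 0.1, 0.3]
opening: 0.0616
grip_force: 0.0
```

Emit:
arm_command([
  [[0, 0, 0], [0, 0, 0]],
  [[0, 0, 0], [0, 0, 0]],
  [[0, 0, 0], [0, 0, 0]],
  [[0, 0, 0], [0, 0, 0]],
  [[0, 0, 0], [0, 0, 0]],
  [[0, 0, 0], [0, 0, 0]],
  [[0, 0, 0], [0, 0, 0]],
  [[0, 0, 0], [0, 0, 0]],
], claw=1)

```text
t: 3.9
ee_pos: [0.6053, -0.1484, 0.0237]
orientation: [-180.0, -0.0, 96.7]
ft_force: [0.6, 0.0, -0.7]
opening: 0.0123
grip_force: 26.3
```

```bash
python3 go.py 605.5 -149 110 96.5 547 78 110 96.5 547 78 110 120; python3 - <<'E'
from plant import bot
from h import *
s=bot.snapshot("side"); np.savez("side1.npz",**s); f=s["frame"][:,:,::-1]
cv2.imwrite("pics/s1.png",cv2.resize(f[100:230,220:430],None,fx=3,fy=3,interpolation=cv2.INTER_CUBIC))
E
```

```text
t 3.90 pos [ 605.3 -148.4   23.7] rpy [-180.    -0.    96.7] q7 16 F [ 0.6  0.  -0.7] open 12.3 grip 26.3
[-0.001  0.    -0.173] [-0.001 -0.     0.006] rows pos 1.7 rot 0.0
[ 0.463 -0.063 -0.172] [-0.001 -0.     0.006] rows pos 5.0 rot 0.0
[ 0.463 -0.063 -0.172] [-0.001 -0.001 -0.777] rows pos 5.0 rot 2.7
```

View pics/s1.png

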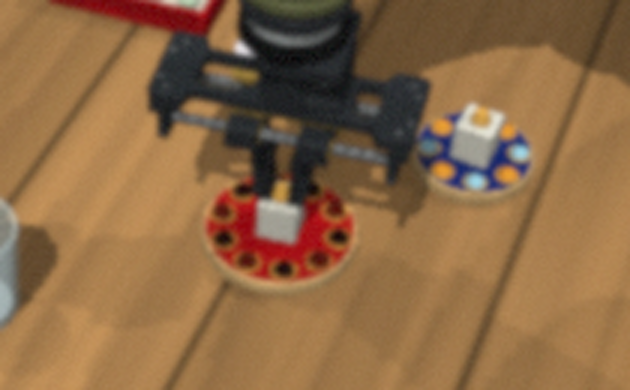

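```bash
python3 - <<'E'
from plant import bot
from h import *
f=load("side1")[0]
t=bot.snapshot("top"); np.savez("top1.npz",**t); g=t["frame"][:,:,::-1]
montage(f,[(313,165)],"pics/a.png",w=56,k=7); montage(g,[(360,213)],"pics/b.png",w=56,k=7)
a,b=cv2.imread("pics/a.png")[:,:392],cv2.imread("pics/b.png")[:,:392]; cv2.imwrite("pics/ab.png",np.hstack([a,b]))
for z in (.0,.024,.05): print(z,proj(load("side1"),[.6053,-.1484,z]),proj(load("top1"),[.6053,-.1484,z]))
E
```

```text
0.0 [312.0375 178.8284] [357.1044 215.8594]
0.024 [312.5365 171.6272] [358.8374 214.6734]
0.05 [313.0966 163.5452] [360.8126 213.3217]
```

View pics/ab.png

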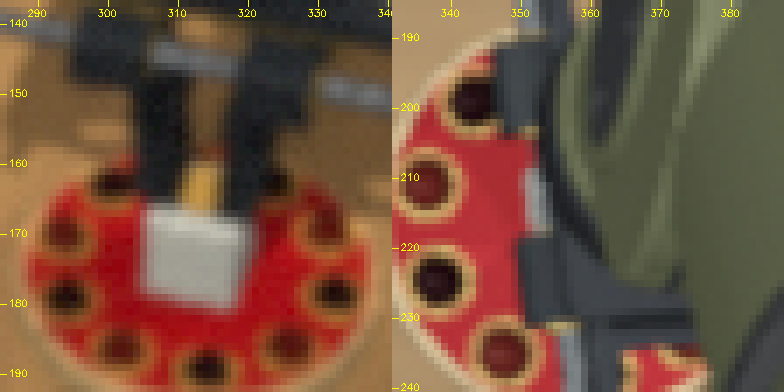

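Emit:
arm_command([
  [[0, 0, 0], [0, 0, 0]],
  [[0, 0, 0], [0, 0, 0]],
  [[0, 0, 0], [0, 0, 0]],
  [[0, 0, 0], [0, 0, 0]],
  [[0, 0, 0], [0, 0, 0]],
], claw=-0.5)

```text
t: 4.5
ee_pos: [0.6056, -0.1485, 0.0241]
orientation: [180.0, 0.0, 96.7]
ft_force: [-0.3, -0.1, -0.4]
opening: 0.0505
grip_force: 0.0
```

```bash
python3 - <<'E'
from plant import bot
from h import *
s=bot.snapshot("side"); np.savez("side2.npz",**s); c=load("side2")
montage(c[0],[(313,160)],"pics/c.png",w=80,k=7); cv2.imwrite("pics/c.png",cv2.imread("pics/c.png")[:,:560])
for z in (.024,.048): print([proj(c,[.6053+dx,-.1394,z]) for dx in(-.033,.033)])
print(bot.state()["ee_pos"],bot.state()["opening"])
E
```

```text
[array([324.7836, 178.5025]), array([297.6245, 170.0924])]
[array([325.5205, 171.0768]), array([297.8828, 162.6401])]
[ 0.6055 -0.1484  0.024 ] 0.05414275168385818
```

View pics/c.png

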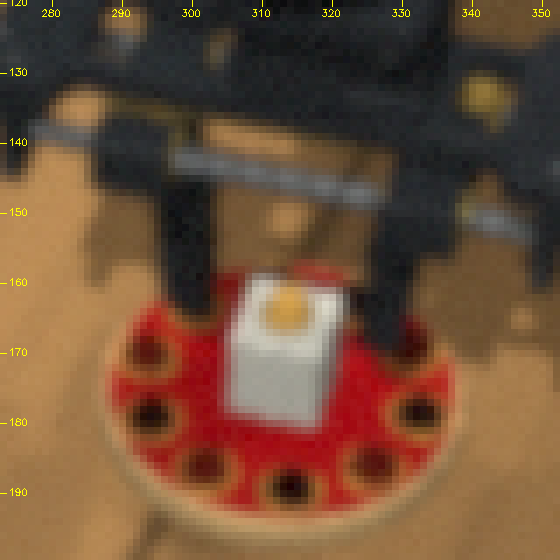

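Emit:
arm_command([
  [[0, 0, 0.012], [0, 0, 0]],
  [[0, 0, 0.028], [0, 0, 0]],
  [[0, 0, 0.04], [0, 0, 0]],
  [[0, 0, 0.044], [0, 0, 0]],
  [[0, 0, 0.044], [0, 0, 0]],
  [[0, 0, 0.044], [0, 0, 0]],
])

```text
t: 5.15
ee_pos: [0.6056, -0.1485, 0.002]
orientation: [180.0, 0.0, 96.7]
ft_force: [-0.1, -0.1, 0.5]
opening: 0.0665
grip_force: 0.0
```

```bash
python3 - <<'E'
from plant import bot
from h import *
s=bot.snapshot("side"); np.savez("side3.npz",**s); c=load("side3")
montage(c[0],[(313,165)],"pics/d.png",w=60,k=7); cv2.imwrite("pics/d.png",cv2.imread("pics/d.png")[:,:420])
st=bot.state();print(st["ee_pos"],st["opening"],st["ft_force"])
E
```

```text
[ 0.6057 -0.1485  0.0021] 0.06618696318517618 [-0.7581  0.3067  0.3794]
```

View pics/d.png

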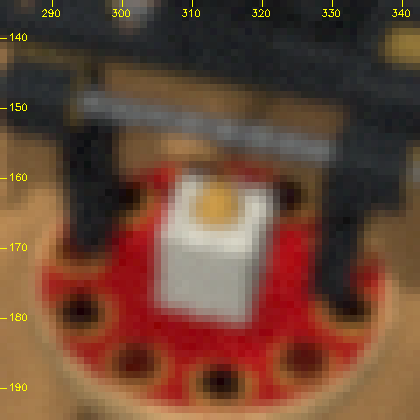

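Emit:
arm_command([
  [[0, 0, 0], [0, 0, 0]],
  [[0, 0, 0], [0, 0, 0]],
  [[0, 0, 0], [0, 0, 0]],
  [[0, 0, 0], [0, 0, 0]],
  [[0, 0, 0], [0, 0, 0]],
  [[0, 0, 0], [0, 0, 0]],
  [[0, 0, 0], [0, 0, 0]],
], claw=1)

```text
t: 5.9
ee_pos: [0.6055, -0.1484, 0.0021]
orientation: [180.0, -0.0, 96.7]
ft_force: [0.4, 0.8, 1.1]
opening: 0.0294
grip_force: 30.0
```

```bash
python3 go.py 605.5 -149 110 96.5 547 78 110 96.5 489 305 110 96.5
```

```text
t 5.90 pos [ 605.5 -148.4    2.1] rpy [180.   -0.   96.7] q7 16 F [0.4 0.8 1.1] open 29.4 grip 30.0
[-0.001 -0.    -0.216] [ 0.    -0.     0.006] rows pos 2.2 rot 0.0
[ 0.463 -0.064 -0.216] [ 0.    -0.     0.006] rows pos 5.2 rot 0.0
[ 0.928 -0.126 -0.216] [ 0.    -0.     0.006] rows pos 9.6 rot 0.0
```

Emit:
arm_command([
  [[0, 0, -0.02], [0, 0, 0]],
  [[0, 0, -0.07], [0, 0, 0]],
  [[0, 0, -0.13], [0, 0, 0]],
  [[0.01, 0, -0.18], [0, 0, 0]],
  [[0.04, -0.005, -0.21], [0, 0, 0]],
  [[0.09, -0.012, -0.216], [0, 0, 0]],
  [[0.15, -0.02, -0.216], [0, 0, 0]],
  [[0.21, -0.029, -0.216], [0, 0, 0]],
  [[0.27, -0.037, -0.216], [0, 0, 0]],
  [[0.33, -0.045, -0.216], [0, 0, 0]],
  [[0.38, -0.052, -0.216], [0, 0, 0]],
  [[0.4, -0.055, -0.216], [0, 0, 0]],
])

```text
t: 7.1
ee_pos: [0.553, 0.0516, 0.1099]
orientation: [-179.9, -0.2, 97.0]
ft_force: [-0.4, 0.1, -1.6]
opening: 0.0298
grip_force: 30.0
```

```bash
python3 go.py 489 305 80 96.5
```

```text
t 7.10 pos [553.   51.6 109.9] rpy [-179.9   -0.2   97. ] q7 0 F [-0.4  0.1 -1.6] open 29.8 grip 30.0
[ 0.518 -0.065  0.061] [-0.003 -0.005  0.016] rows pos 5.3 rot 0.1
```

Emit:
arm_command([
  [[0.02, -0.003, 0], [0, 0, 0]],
  [[0.07, -0.009, 0], [0, 0, 0]],
  [[0.14, -0.018, 0], [0, 0, 0]],
  [[0.21, -0.026, 0], [0, 0, 0]],
  [[0.28, -0.035, 0], [0, 0, 0]],
  [[0.35, -0.044, 0.01], [0, 0, 0]],
  [[0.41, -0.051, 0.02], [0, 0, 0.01]],
  [[0.46, -0.058, 0.04], [0, 0, 0.01]],
  [[0.5, -0.063, 0.055], [0, 0, 0.01]],
  [[0.518, -0.065, 0.061], [0, 0, 0.01]],
  [[0.518, -0.065, 0.061], [0, 0, 0.01]],
  [[0.518, -0.065, 0.061], [0, 0, 0.01]],
])

```text
t: 8.3
ee_pos: [0.4934, 0.2986, 0.0798]
orientation: [180.0, 0.1, 96.3]
ft_force: [-0.6, -0.7, -2.5]
opening: 0.0299
grip_force: 30.0
```

```bash
python3 - <<'E'
from plant import bot
from h import *
for n in("side","top"):
    s=bot.snapshot(n); np.savez(n+"4.npz",**s)
S,T=load("side4"),load("top4")
montage(S[0],[(285,355)],"pics/a.png",w=95,k=4); montage(T[0],[(137,265)],"pics/b.png",w=95,k=4)
a,b=cv2.imread("pics/a.png")[:,:380],cv2.imread("pics/b.png")[:,:380]; cv2.imwrite("pics/e.png",np.hstack([a,b]))
E
python3 go.py 489 305 44 96.5  489 305 33 96.5
```

```text
t 8.40 pos [493.6 298.4  80. ] rpy [1.799e+02 1.000e-01 9.620e+01] q7 -21 F [ 0.7  0.1 -1.9] open 30.1 grip 30.0
[ 0.014 -0.008  0.072] [ 0.002  0.002 -0.009] rows pos 0.7 rot 0.0
[ 0.014 -0.008  0.094] [ 0.002  0.002 -0.009] rows pos 1.0 rot 0.0
```

View pics/e.png

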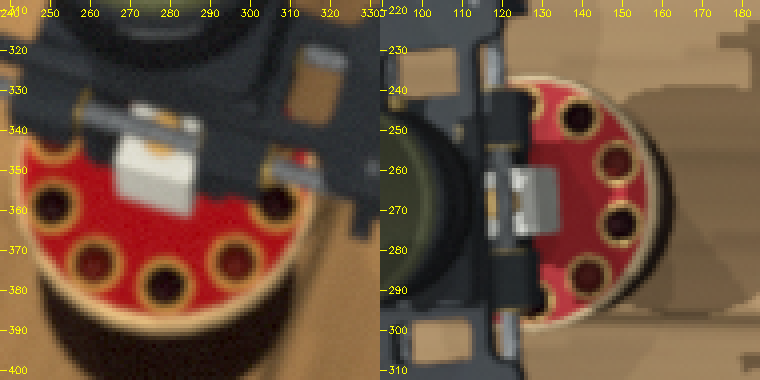

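Emit:
arm_command([
  [[0.006, -0.004, 0], [0, 0, 0]],
  [[0.012, -0.007, 0.01], [0, 0, 0]],
  [[0.014, -0.008, 0.03], [0, 0, 0]],
  [[0.014, -0.008, 0.05], [0, 0, 0]],
  [[0.014, -0.008, 0.066], [0, 0, 0]],
  [[0.014, -0.008, 0.07], [0, 0, 0]],
  [[0.014, -0.008, 0.07], [0, 0, 0]],
  [[0.014, -0.008, 0.07], [0, 0, 0]],
])

```text
t: 9.2
ee_pos: [0.488, 0.307, 0.0446]
orientation: [180.0, -0.0, 96.4]
ft_force: [0.6, 0.2, -1.3]
opening: 0.0298
grip_force: 30.0
```

```bash
python3 go.py 489 305 31.5 96.5
```

```text
t 9.20 pos [488.  307.   44.6] rpy [180.   -0.   96.4] q7 -21 F [ 0.6  0.2 -1.3] open 29.8 grip 30.0
[-0.004  0.002  0.026] [ 0.001 -0.    -0.004] rows pos 0.3 rot 0.0
```

Emit:
arm_command([
  [[-0.003, 0.001, 0.003], [0, 0, 0]],
  [[-0.004, 0.002, 0.009], [0, 0, 0]],
  [[-0.004, 0.002, 0.014], [0, 0, 0]],
  [[-0.004, 0.002, 0.019], [0, 0, 0]],
  [[-0.004, 0.002, 0.023], [0, 0, 0]],
  [[-0.004, 0.002, 0.025], [0, 0, 0]],
  [[-0.004, 0.002, 0.026], [0, 0, 0]],
  [[-0.004, 0.002, 0.026], [0, 0, 0]],
])

```text
t: 10.0
ee_pos: [0.4888, 0.3051, 0.032]
orientation: [-180.0, -0.0, 96.4]
ft_force: [-2.1, -0.6, 5.1]
opening: 0.0294
grip_force: 30.0
```

```bash
python3 go.py 489 305 30.5 96.5
```

```text
t 10.00 pos [488.8 305.1  32. ] rpy [-180.    -0.    96.4] q7 -21 F [-2.1 -0.6  5.1] open 29.4 grip 30.0
[-0.     0.     0.003] [-0.    -0.    -0.004] rows pos 0.0 rot 0.0
```

Emit:
arm_command([
  [[0, 0, 0], [0, 0, 0]],
  [[0, 0, 0], [0, 0, 0]],
  [[0, 0, 0], [0, 0, 0]],
  [[0, 0, 0], [0, 0, 0]],
  [[0, 0, 0], [0, 0, 0]],
  [[0, 0, -0.03], [0, 0, 0]],
  [[0, 0, -0.09], [0, 0, 0]],
  [[0, 0, -0.16], [0, 0, 0]],
  [[0, 0, -0.22], [0, 0, 0]],
  [[0, 0, -0.26], [0, 0, 0]],
  [[0, 0, -0.28], [0, 0, 0]],
], claw=-0.5)

```text
t: 11.1
ee_pos: [0.49, 0.3056, 0.1746]
orientation: [179.8, -0.1, 96.4]
ft_force: [0.1, 0.0, -0.6]
opening: 0.0663
grip_force: 0.0
```

```bash
python3 go.py 510 10 172 90 491.7 -286 110 85.5
```

```text
t 11.10 pos [490.  305.6 174.6] rpy [ 1.798e+02 -1.000e-01  9.640e+01] q7 -22 F [ 0.1  0.  -0.6] open 66.3 grip 0.0
[-0.592 -0.026  0.004] [ 0.007 -0.004  0.212] rows pos 5.9 rot 0.7
[-1.177 -0.128  0.126] [ 0.007 -0.005  0.362] rows pos 11.9 rot 1.3
```

Emit:
arm_command([
  [[-0.03, -0.002, 0], [0, 0, 0.1]],
  [[-0.1, -0.005, 0], [0, 0, 0.2]],
  [[-0.18, -0.008, 0], [0, 0, 0.2]],
  [[-0.27, -0.012, 0], [0, 0, 0.2]],
  [[-0.36, -0.018, 0], [0, 0, 0.25]],
  [[-0.45, -0.025, 0], [0, 0, 0.3]],
  [[-0.54, -0.035, 0], [0, 0, 0.35]],
  [[-0.63, -0.05, 0], [0, 0, 0.36]],
  [[-0.72, -0.065, 0], [0, 0, 0.36]],
  [[-0.8, -0.08, 0], [0, 0, 0.36]],
  [[-0.86, -0.09, 0], [0, 0, 0.36]],
  [[-0.9, -0.097, 0], [0, 0, 0.36]],
])

```text
t: 12.3
ee_pos: [0.4882, -0.1515, 0.1704]
orientation: [-179.8, 0.1, 85.2]
ft_force: [0.3, 0.7, -0.5]
opening: 0.066
grip_force: 0.0
```

```bash
cat > fresh.py <<'E'
# python3 fresh.py tag : snapshots both cameras
import sys,numpy as np
from plant import bot
for n in("side","top"): np.savez(n+sys.argv[1]+".npz",**bot.snapshot(n))
E
python3 fresh.py 5; cat > mm.py <<'E'
from h import *
def mask(c,ctr,w,f):
    hsv=cv2.cvtColor(c[0],cv2.COLOR_BGR2HSV).astype(int); m=f(hsv[...,0],hsv[...,1],hsv[...,2]).astype(np.uint8)
    z=np.zeros_like(m); x,y=np.round(ctr).astype(int); z[y-w:y+w+1,x-w:x+w+1]=m[y-w:y+w+1,x-w:x+w+1]
    n,l,st,_=cv2.connectedComponentsWithStats(z); return (l==1+st[1:,4].argmax()).astype(np.uint8)
def cen(m): M=cv2.moments(m,True); return np.array([M["m10"],M["m01"]])/M["m00"],int(M["m00"])
brass=lambda h,s,v:(h>12)&(h<32)&(s>75)&(v>110)
def spot(tag,P,w=6,f=brass):
    T,S=load("top"+tag),load("side"+tag)
    a,b=cen(mask(T,proj(T,P),w,f)),cen(mask(S,proj(S,P),w,f)); p,e=tri(T,a[0],S,b[0])
    print(a,b,"->",p*1e3,"gap",e*1e3); return p
E
python3 -c "
from mm import *
spot('5',[.489,.305,.0805])
for n in('side5','top5'):
    c=load(n); montage(c[0],[proj(c,[.489,.305,.05])],'pics/%s.png'%n,w=80,k=4)
a,b=[cv2.imread('pics/%s.png'%n)[:,:320] for n in('side5','top5')]; cv2.imwrite('pics/f.png',np.hstack([a,b]))
"; python3 go.py 491.7 -286 110 85.5 491.7 -286 2 85.5
```

```text
(array([124.8, 270.8]), 45) (array([279.7625, 358.55  ]), 80) -> [487.9644 303.9659  77.445 ] gap 0.3894686439847377
t 12.40 pos [ 488.3 -152.1  170.6] rpy [-1.799e+02  1.000e-01  8.510e+01] q7 12 F [-0.   0.1 -0. ] open 66.4 grip 0.0
[-0.266  0.03   0.122] [-0.005  0.004 -0.015] rows pos 2.9 rot 0.1
[-0.266  0.031  0.338] [-0.005  0.004 -0.015] rows pos 4.3 rot 0.1
```

View pics/f.png

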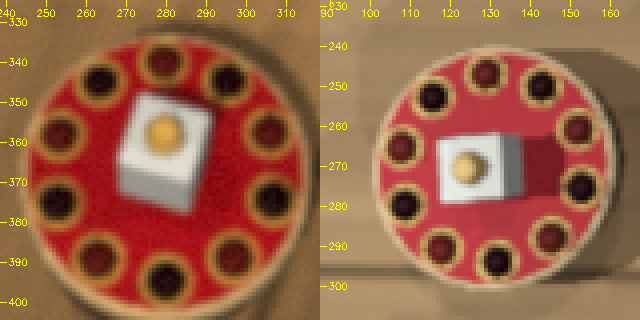

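Emit:
arm_command([
  [[-0.03, 0.004, 0.01], [0, 0, 0]],
  [[-0.09, 0.01, 0.03], [0, 0, 0]],
  [[-0.16, 0.018, 0.07], [0, 0, -0.01]],
  [[-0.22, 0.025, 0.1], [0, 0, -0.01]],
  [[-0.255, 0.029, 0.115], [0, 0, -0.01]],
  [[-0.266, 0.03, 0.122], [0, 0, -0.01]],
  [[-0.266, 0.03, 0.122], [0, 0, -0.01]],
  [[-0.266, 0.03, 0.122], [0, 0, -0.01]],
])

```text
t: 13.2
ee_pos: [0.4957, -0.2791, 0.1105]
orientation: [-180.0, -0.1, 86.0]
ft_force: [-0.4, 0.1, 0.1]
opening: 0.0659
grip_force: 0.0
```

```bash
python3 go.py 491.7 -286 2 85.5
```

```text
t 13.20 pos [ 495.7 -279.1  110.5] rpy [-1.8e+02 -1.0e-01  8.6e+01] q7 24 F [-0.4  0.1  0.1] open 65.9 grip 0.0
[-0.015 -0.007  0.217] [-0.001 -0.003  0.016] rows pos 2.2 rot 0.1
```

Emit:
arm_command([
  [[-0.008, -0.004, 0.01], [0, 0, 0.01]],
  [[-0.015, -0.007, 0.04], [0, 0, 0.01]],
  [[-0.015, -0.007, 0.09], [0, 0, 0.01]],
  [[-0.015, -0.007, 0.14], [0, 0, 0.01]],
  [[-0.015, -0.007, 0.18], [0, 0, 0.01]],
  [[-0.015, -0.007, 0.205], [0, 0, 0.01]],
  [[-0.015, -0.007, 0.213], [0, 0, 0.01]],
  [[-0.015, -0.007, 0.213], [0, 0, 0.01]],
  [[-0.015, -0.007, 0.213], [0, 0, 0.01]],
])

```text
t: 14.1
ee_pos: [0.492, -0.2887, 0.0048]
orientation: [179.9, 0.0, 85.6]
ft_force: [0.3, -1.2, 0.3]
opening: 0.0663
grip_force: 0.0
```

```bash
python3 go.py 491.7 -286 2 85.5
```

```text
t 14.10 pos [ 492.  -288.7    4.8] rpy [179.9   0.   85.6] q7 25 F [ 0.3 -1.2  0.3] open 66.3 grip 0.0
[ 0.005 -0.001  0.006] [0.003 0.001 0.003] rows pos 0.1 rot 0.0
```

Emit:
arm_command([
  [[0.003, 0, 0.003], [0, 0, 0]],
  [[0.005, -0.001, 0.006], [0, 0, 0]],
  [[0.005, -0.001, 0.006], [0, 0, 0]],
  [[0.005, -0.001, 0.006], [0, 0, 0]],
])

```text
t: 14.5
ee_pos: [0.4912, -0.2859, 0.0011]
orientation: [180.0, -0.0, 85.6]
ft_force: [0.9, -0.1, 0.4]
opening: 0.0662
grip_force: 0.0
```

Emit:
arm_command([
  [[0, 0, 0], [0, 0, 0]],
  [[0, 0, 0], [0, 0, 0]],
  [[0, 0, 0], [0, 0, 0]],
  [[0, 0, 0], [0, 0, 0]],
  [[0, 0, 0], [0, 0, 0]],
  [[0, 0, 0], [0, 0, 0]],
  [[0, 0, 0], [0, 0, 0]],
  [[0, 0, 0], [0, 0, 0]],
], claw=1)

```text
t: 15.3
ee_pos: [0.4914, -0.286, 0.001]
orientation: [180.0, 0.0, 85.6]
ft_force: [1.2, 0.6, -0.1]
opening: 0.0296
grip_force: 30.0
```

```bash
python3 go.py 491 -286 150 85.5 491 10 150 90 489 305 150 90; python3 fresh.py 6; python3 -c "
from mm import *
spot('6',[.4915,-.286,.0505],7)"
```

```text
t 15.30 pos [ 491.4 -286.     1. ] rpy [180.    0.   85.6] q7 25 F [ 1.2  0.6 -0.1] open 29.6 grip 30.0
[-0.    -0.001 -0.298] [0.001 0.    0.003] rows pos 3.0 rot 0.0
[ 0.59  -0.046 -0.298] [ 0.001  0.    -0.147] rows pos 6.6 rot 0.5
[ 1.178 -0.096 -0.298] [ 0.001  0.    -0.147] rows pos 12.2 rot 0.5Traceback (most recent call last):
  File "<string>", line 3, in <module>
    spot('6',[.4915,-.286,.0505],7)
    ~~~~^^^^^^^^^^^^^^^^^^^^^^^^^^^
  File "mm.py", line 10, in spot
    a,b=cen(mask(T,proj(T,P),w,f)),cen(mask(S,proj(S,P),w,f)); p,e=tri(T,a[0],S,b[0])
            ~~~~^^^^^^^^^^^^^^^^^
  File "mm.py", line 5, in mask
    n,l,st,_=cv2.connectedComponentsWithStats(z); return (l==1+st[1:,4].argmax()).astype(np.uint8)
                                                               ~~~~~~~~~~~~~~~^^
ValueError: attempt to get argmax of an empty sequence
```

Emit:
arm_command([
  [[0, 0, -0.02], [0, 0, 0]],
  [[0, 0, -0.07], [0, 0, 0]],
  [[0, 0, -0.14], [0, 0, 0]],
  [[0.01, 0, -0.2], [0, 0, 0]],
  [[0.04, -0.003, -0.25], [0, 0, 0]],
  [[0.09, -0.007, -0.28], [0, 0, 0]],
  [[0.16, -0.013, -0.298], [0, 0, -0.05]],
  [[0.23, -0.019, -0.298], [0, 0, -0.1]],
  [[0.3, -0.025, -0.298], [0, 0, -0.147]],
  [[0.37, -0.03, -0.298], [0, 0, -0.147]],
  [[0.44, -0.036, -0.298], [0, 0, -0.147]],
  [[0.5, -0.041, -0.298], [0, 0, -0.147]],
])

```text
t: 16.6
ee_pos: [0.4892, -0.0331, 0.1505]
orientation: [-180.0, -0.0, 90.0]
ft_force: [-0.0, -0.4, -1.9]
opening: 0.0298
grip_force: 30.0
```

```bash
python3 go.py 488.5 304.7 120 90
```

```text
t 16.60 pos [489.2 -33.1 150.5] rpy [-180.   -0.   90.] q7 5 F [-0.  -0.4 -1.9] open 29.8 grip 30.0
[ 0.676 -0.001  0.062] [-0.001 -0.001  0.001] rows pos 6.8 rot 0.0
```

Emit:
arm_command([
  [[0.03, 0, 0], [0, 0, 0]],
  [[0.1, 0, 0], [0, 0, 0]],
  [[0.18, 0, 0], [0, 0, 0]],
  [[0.26, 0, 0], [0, 0, 0]],
  [[0.34, 0, 0], [0, 0, 0]],
  [[0.42, 0, 0], [0, 0, 0]],
  [[0.5, 0, 0], [0, 0, 0]],
  [[0.57, 0, 0.01], [0, 0, 0]],
  [[0.63, 0, 0.03], [0, 0, 0]],
  [[0.66, 0, 0.05], [0, 0, 0]],
  [[0.676, 0, 0.062], [0, 0, 0]],
  [[0.68, 0, 0.062], [0, 0, 0]],
])

```text
t: 17.8
ee_pos: [0.4893, 0.304, 0.1181]
orientation: [-179.9, 0.1, 90.0]
ft_force: [-0.3, -0.2, -1.1]
opening: 0.0299
grip_force: 30.0
```

Emit:
arm_command([
  [[0, 0, 0], [0, 0, 0]],
  [[0, 0, 0], [0, 0, 0]],
  [[0, 0, 0], [0, 0, 0]],
])

```text
t: 18.1
ee_pos: [0.4906, 0.3035, 0.1195]
orientation: [180.0, 0.0, 89.9]
ft_force: [0.0, 1.0, -0.2]
opening: 0.0296
grip_force: 30.0
```

```bash
python3 go.py 488.5 304.7 90 90; python3 go.py 488.5 304.7 76.5 90
```

```text
t 18.10 pos [490.6 303.5 119.5] rpy [180.    0.   89.9] q7 -24 F [ 0.   1.  -0.2] open 29.6 grip 30.0
[ 0.002 -0.004  0.059] [ 0.001  0.001 -0.004] rows pos 0.6 rot 0.0
t 18.10 pos [490.6 303.5 119.5] rpy [180.    0.   89.9] q7 -24 F [ 0.   1.  -0.2] open 29.6 grip 30.0
[ 0.002 -0.004  0.086] [ 0.001  0.001 -0.004] rows pos 0.9 rot 0.0
```

Emit:
arm_command([
  [[0.001, -0.002, 0.006], [0, 0, 0]],
  [[0.002, -0.004, 0.02], [0, 0, 0]],
  [[0.002, -0.004, 0.036], [0, 0, 0]],
  [[0.002, -0.004, 0.05], [0, 0, 0]],
  [[0.002, -0.004, 0.058], [0, 0, 0]],
  [[0.002, -0.004, 0.064], [0, 0, 0]],
  [[0.002, -0.004, 0.07], [0, 0, 0]],
  [[0.002, -0.004, 0.076], [0, 0, 0]],
  [[0.002, -0.004, 0.081], [0, 0, 0]],
  [[0.002, -0.004, 0.085], [0, 0, 0]],
  [[0.002, -0.004, 0.086], [0, 0, 0]],
  [[0.002, -0.004, 0.086], [0, 0, 0]],
])

```text
t: 19.3
ee_pos: [0.4881, 0.306, 0.077]
orientation: [180.0, -0.0, 90.0]
ft_force: [-1.3, -0.2, 5.7]
opening: 0.0297
grip_force: 30.0
```

```bash
python3 go.py 488.5 304.7 76 90
```

```text
t 19.30 pos [488.1 306.   77. ] rpy [180.  -0.  90.] q7 -24 F [-1.3 -0.2  5.7] open 29.7 grip 30.0
[-0.003  0.001  0.002] [ 0.001 -0.001 -0.   ] rows pos 0.0 rot 0.0
```

Emit:
arm_command([
  [[0, 0, 0], [0, 0, 0]],
  [[0, 0, 0], [0, 0, 0]],
  [[0, 0, 0], [0, 0, 0]],
  [[0, 0, 0], [0, 0, 0]],
  [[0, 0, 0], [0, 0, 0]],
  [[0, 0, -0.03], [0, 0, 0]],
  [[0, 0, -0.09], [0, 0, 0]],
  [[0, 0, -0.15], [0, 0, 0]],
  [[0, 0, -0.19], [0, 0, 0]],
  [[0, 0, -0.2], [0, 0, 0]],
  [[0, 0, -0.2], [0, 0, 0]],
], claw=-0.5)

```text
t: 20.4
ee_pos: [0.4882, 0.3061, 0.1763]
orientation: [180.0, -0.0, 90.0]
ft_force: [0.3, 0.5, -0.5]
opening: 0.066
grip_force: 0.0
```

```bash
python3 go.py 448.2 7 150 103
```

```text
t 20.40 pos [488.2 306.1 176.3] rpy [180.  -0.  90.] q7 -25 F [ 0.3  0.5 -0.5] open 66.0 grip 0.0
[-0.598 -0.08   0.052] [ 0.002 -0.001 -0.433] rows pos 6.1 rot 1.5
```

Emit:
arm_command([
  [[-0.03, -0.004, 0], [0, 0, -0.05]],
  [[-0.1, -0.013, 0], [0, 0, -0.15]],
  [[-0.18, -0.024, 0], [0, 0, -0.25]],
  [[-0.26, -0.035, 0], [0, 0, -0.35]],
  [[-0.34, -0.046, 0.01], [0, 0, -0.433]],
  [[-0.42, -0.056, 0.02], [0, 0, -0.433]],
  [[-0.49, -0.066, 0.03], [0, 0, -0.433]],
  [[-0.55, -0.074, 0.04], [0, 0, -0.433]],
  [[-0.585, -0.078, 0.05], [0, 0, -0.433]],
  [[-0.598, -0.08, 0.052], [0, 0, -0.433]],
  [[-0.598, -0.08, 0.052], [0, 0, -0.433]],
  [[-0.598, -0.08, 0.052], [0, 0, -0.433]],
])

```text
t: 21.6
ee_pos: [0.4481, 0.0081, 0.1497]
orientation: [-180.0, -0.1, 103.1]
ft_force: [0.3, -0.1, 0.5]
opening: 0.0659
grip_force: 0.0
```

```bash
python3 fresh.py 7; python3 -c "
from mm import *
spot('7',[.488,.305,.1265])
c=load('side7'); c2=load('top7'); montage(c[0],[proj(c,[.488,.305,.1])],'pics/a.png',w=76,k=4); montage(c[0],[(357,249)],'pics/b.png',w=38,k=8);montage(c2[0],[proj(c2,[.488,.305,.1])],'pics/c2.png',w=76,k=4)
p=[cv2.imread('pics/%s.png'%n)[:304,:304] for n in('a','b','c2')]; cv2.imwrite('pics/g.png',np.hstack(p)[:, :800])
"; python3 go.py 448.2 7 2 103
```

```text
(array([116.5, 271.5]), 52) (array([280.3412, 346.5176]), 85) -> [487.1321 303.5793 123.6958] gap 0.044758582400863965
t 21.70 pos [448.3   8.4 150. ] rpy [180.   -0.  103.1] q7 10 F [ 0.7  0.  -1. ] open 66.4 grip 0.0
[-0.003 -0.001  0.296] [ 0.001 -0.001  0.004] rows pos 3.0 rot 0.0
```

View pics/g.png

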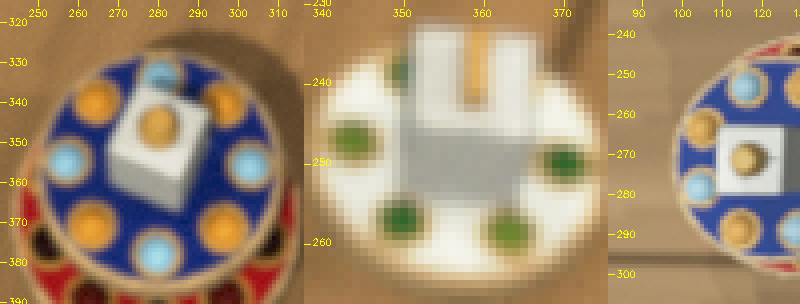

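```bash
python3 -c "
from h import *
c=load('side7')
for p,q,z in(((360.2,233),(358.9,242.5),.055),((351.3,245),(368,247.3),.046)):
    d=plane(c,q,z)-plane(c,p,z); print(np.degrees(np.arctan2(d[1],d[0])),np.linalg.norm(d))
"
```

```text
101.5395083631806 0.023411947768457793
-166.18014297824035 0.03242026873612595
```

Emit:
arm_command([
  [[-0.003, -0.001, 0.02], [0, 0, 0]],
  [[-0.003, -0.001, 0.07], [0, 0, 0]],
  [[-0.003, -0.001, 0.13], [0, 0, 0]],
  [[-0.003, -0.001, 0.18], [0, 0, 0]],
  [[-0.003, -0.001, 0.22], [0, 0, 0]],
  [[-0.003, -0.001, 0.25], [0, 0, 0]],
  [[-0.003, -0.001, 0.275], [0, 0, 0]],
  [[-0.003, -0.001, 0.288], [0, 0, 0]],
  [[-0.003, -0.001, 0.292], [0, 0, 0]],
  [[-0.003, -0.001, 0.292], [0, 0, 0]],
  [[-0.003, -0.001, 0.292], [0, 0, 0]],
])

```text
t: 22.8
ee_pos: [0.4511, 0.0054, 0.007]
orientation: [-179.8, -0.1, 103.0]
ft_force: [-0.0, 0.1, 0.2]
opening: 0.0658
grip_force: 0.0
```

```bash
python3 go.py 448.2 7 2 103
```

```text
t 22.80 pos [451.1   5.4   7. ] rpy [-1.798e+02 -1.000e-01  1.030e+02] q7 11 F [-0.   0.1  0.2] open 65.8 grip 0.0
[ 0.004 -0.005  0.01 ] [-0.008 -0.002 -0.001] rows pos 0.1 rot 0.0
```

Emit:
arm_command([
  [[0.002, -0.003, 0.002], [0, 0, 0]],
  [[0.004, -0.004, 0.004], [0, 0, 0]],
  [[0.004, -0.004, 0.007], [0, 0, 0]],
  [[0.004, -0.004, 0.007], [0, 0, 0]],
  [[0.004, -0.004, 0.007], [0, 0, 0]],
])

```text
t: 23.3
ee_pos: [0.4499, 0.0069, 0.0044]
orientation: [-179.5, -0.1, 103.0]
ft_force: [0.4, -0.5, 1.2]
opening: 0.0658
grip_force: 0.0
```

```bash
python3 go.py 448.2 7 2 103
```

```text
t 23.30 pos [449.9   6.9   4.4] rpy [-1.795e+02 -1.000e-01  1.030e+02] q7 11 F [ 0.4 -0.5  1.2] open 65.8 grip 0.0
[ 0.001 -0.003  0.005] [-0.016 -0.004 -0.001] rows pos 0.1 rot 0.1
```

Emit:
arm_command([
  [[0, 0, 0], [0, 0, 0]],
  [[0, 0, 0], [0, 0, 0]],
  [[0, 0, 0], [0, 0, 0]],
  [[0, 0, 0], [0, 0, 0]],
  [[0, 0, 0], [0, 0, 0]],
  [[0, 0, 0], [0, 0, 0]],
  [[0, 0, 0], [0, 0, 0]],
  [[0, 0, 0], [0, 0, 0]],
], claw=1)

```text
t: 24.1
ee_pos: [0.4498, 0.0069, 0.0044]
orientation: [-179.5, -0.1, 103.0]
ft_force: [-0.4, 0.6, 1.0]
opening: 0.0299
grip_force: 29.5
```

```bash
python3 go.py 448.2 7 200 103 487.5 304.5 200 103; python3 -c "
from plant import bot; print(bot.state()['qpos'])"
```

```text
t 24.10 pos [449.8   6.9   4.4] rpy [-1.795e+02 -1.000e-01  1.030e+02] q7 11 F [-0.4  0.6  1. ] open 29.9 grip 29.5
[ 0.002 -0.006 -0.391] [-0.017 -0.004 -0.001] rows pos 3.9 rot 0.1
[ 0.564  0.204 -0.392] [-0.017 -0.004 -0.001] rows pos 7.2 rot 0.1
[ -6.83716957  51.16477885   0.21258267 126.87545993  -5.11648916
   2.48702131  11.39054757]
```

Emit:
arm_command([
  [[0, 0, -0.02], [0, 0, 0]],
  [[0, 0, -0.07], [0, 0, 0]],
  [[0, 0, -0.14], [0, 0, 0]],
  [[0, 0, -0.21], [0, 0, 0]],
  [[0.02, 0.007, -0.27], [0, 0, 0]],
  [[0.06, 0.022, -0.31], [0, 0, 0]],
  [[0.12, 0.043, -0.33], [0, 0, 0]],
  [[0.19, 0.069, -0.33], [0, 0, 0]],
  [[0.26, 0.094, -0.33], [0, 0, 0]],
  [[0.33, 0.119, -0.33], [0, 0, 0]],
  [[0.39, 0.141, -0.33], [0, 0, 0]],
  [[0.43, 0.156, -0.33], [0, 0, 0]],
])

```text
t: 25.3
ee_pos: [0.4785, 0.237, 0.1697]
orientation: [-179.5, -0.2, 103.2]
ft_force: [0.2, 0.4, -0.8]
opening: 0.0302
grip_force: 29.5
```

```bash
python3 go.py 487.5 304.7 160 103
```

```text
t 25.30 pos [478.5 237.  169.7] rpy [-179.5   -0.2  103.2] q7 -10 F [ 0.2  0.4 -0.8] open 30.2 grip 29.5
[0.128 0.049 0.02 ] [-0.016 -0.007  0.005] rows pos 1.4 rot 0.1
```

Emit:
arm_command([
  [[0.03, 0.011, 0.005], [0, 0, 0]],
  [[0.07, 0.027, 0.01], [0, 0, 0]],
  [[0.11, 0.042, 0.015], [0, 0, 0]],
  [[0.128, 0.049, 0.02], [0, 0, 0]],
  [[0.128, 0.049, 0.02], [0, 0, 0]],
  [[0.128, 0.049, 0.02], [0, 0, 0]],
  [[0.128, 0.049, 0.02], [0, 0, 0]],
])

```text
t: 26.0
ee_pos: [0.4886, 0.2999, 0.1592]
orientation: [-179.5, -0.0, 102.9]
ft_force: [0.3, 0.2, -1.2]
opening: 0.0299
grip_force: 29.5
```

```bash
python3 go.py 487.5 304.7 126 103
```

```text
t 26.00 pos [488.6 299.9 159.2] rpy [-179.5   -0.   102.9] q7 -15 F [ 0.3  0.2 -1.2] open 29.9 grip 29.5
[0.01  0.001 0.066] [-0.018 -0.001 -0.005] rows pos 0.7 rot 0.1
```

Emit:
arm_command([
  [[0.006, 0.001, 0.005], [0, 0, 0]],
  [[0.01, 0.001, 0.015], [0, 0, 0]],
  [[0.01, 0.001, 0.025], [0, 0, 0]],
  [[0.01, 0.001, 0.035], [0, 0, 0]],
  [[0.01, 0.001, 0.042], [0, 0, 0]],
  [[0.01, 0.001, 0.042], [0, 0, 0]],
  [[0.01, 0.001, 0.042], [0, 0, 0]],
])

```text
t: 26.7
ee_pos: [0.4877, 0.3067, 0.138]
orientation: [-179.5, -0.1, 103.0]
ft_force: [0.7, -0.1, -0.6]
opening: 0.0297
grip_force: 29.5
```

```bash
python3 go.py 487.5 304.7 126 103
```

```text
t 26.70 pos [487.7 306.7 138. ] rpy [-1.795e+02 -1.000e-01  1.030e+02] q7 -15 F [ 0.7 -0.1 -0.6] open 29.7 grip 29.5
[-0.004 -0.001  0.024] [-0.017 -0.003 -0.001] rows pos 0.2 rot 0.1
```

Emit:
arm_command([
  [[-0.003, -0.001, 0.003], [0, 0, 0]],
  [[-0.004, -0.001, 0.008], [0, 0, 0]],
  [[-0.004, -0.001, 0.013], [0, 0, 0]],
  [[-0.004, -0.001, 0.018], [0, 0, 0]],
  [[-0.004, -0.001, 0.022], [0, 0, 0]],
  [[-0.004, -0.001, 0.024], [0, 0, 0]],
  [[-0.004, -0.001, 0.025], [0, 0, 0]],
  [[-0.004, -0.001, 0.025], [0, 0, 0]],
])

```text
t: 27.5
ee_pos: [0.4876, 0.3049, 0.1264]
orientation: [-179.5, -0.1, 103.0]
ft_force: [-1.4, -0.6, 6.0]
opening: 0.0298
grip_force: 29.6
```

```bash
python3 go.py 487.5 304.7 126 103
```

```text
t 27.50 pos [487.6 304.9 126.4] rpy [-1.795e+02 -1.000e-01  1.030e+02] q7 -14 F [-1.4 -0.6  6. ] open 29.8 grip 29.6
[-0.    -0.     0.001] [-0.015 -0.005 -0.001] rows pos 0.0 rot 0.1
```

Emit:
arm_command([
  [[0, 0, 0], [0, 0, 0]],
  [[0, 0, 0], [0, 0, 0]],
  [[0, 0, 0], [0, 0, 0]],
  [[0, 0, 0], [0, 0, 0]],
  [[0, 0, 0], [0, 0, 0]],
  [[0, 0, -0.03], [0, 0, 0]],
  [[0, 0, -0.09], [0, 0, 0]],
  [[0, 0, -0.14], [0, 0, 0]],
  [[0, 0, -0.17], [0, 0, -0.2]],
  [[0, 0, -0.18], [0, 0, -0.45]],
  [[0, 0, -0.18], [0, 0, -0.7]],
  [[0, 0, -0.18], [0, 0, -0.9]],
], claw=-0.5)

```text
t: 28.7
ee_pos: [0.4884, 0.3047, 0.2159]
orientation: [-179.6, -0.3, 130.3]
ft_force: [0.4, -1.0, -0.2]
opening: 0.066
grip_force: 0.0
```

```bash
python3 go.py 634 144 180 155 634 144 180 186
```

```text
t 28.70 pos [488.4 304.7 215.9] rpy [-179.6   -0.3  130.3] q7 5 F [ 0.4 -1.  -0.2] open 66.0 grip 0.0
[-0.434  0.015  0.069] [-0.009 -0.013 -0.825] rows pos 4.4 rot 2.9
[-0.434  0.015  0.069] [-0.006 -0.016 -1.858] rows pos 4.4 rot 6.5
```

Emit:
arm_command([
  [[-0.03, 0.001, 0], [-0.005, -0.01, -0.1]],
  [[-0.09, 0.003, 0], [-0.01, -0.013, -0.3]],
  [[-0.16, 0.005, 0], [-0.01, -0.013, -0.5]],
  [[-0.23, 0.008, 0], [-0.01, -0.013, -0.7]],
  [[-0.3, 0.01, 0.02], [-0.01, -0.013, -0.9]],
  [[-0.36, 0.012, 0.04], [-0.01, -0.013, -1]],
  [[-0.41, 0.014, 0.06], [-0.01, -0.013, -1]],
  [[-0.434, 0.015, 0.069], [-0.01, -0.013, -1]],
  [[-0.434, 0.015, 0.069], [-0.01, -0.013, -1]],
  [[-0.434, 0.015, 0.069], [-0.01, -0.013, -1]],
])

```text
t: 29.7
ee_pos: [0.6324, 0.1449, 0.18]
orientation: [179.9, -0.1, 160.0]
ft_force: [-1.4, 0.1, -0.4]
opening: 0.0664
grip_force: 0.0
```

```bash
python3 go.py 634 144 100 186; python3 fresh.py 8; python3 -c "
from mm import *
print(spot('7',[.4482,.007,.0505],5,lambda h,s,v:(h>8)&(h<32)&(s>45)&(v>110)) if 0 else '')
for n,P in(('top8',[.4875,.3045,.1725]),('side8',[.4875,.3045,.1725])):
    c=load(n); print(proj(c,P)); montage(c[0],[proj(c,P)],'pics/%s.png'%n,w=44,k=9)
a,b=[cv2.imread('pics/%s.png'%n)[:,:396] for n in('top8','side8')]; cv2.imwrite('pics/h.png',np.hstack([a,b]))
"
```

```text
t 29.70 pos [632.4 144.9 180. ] rpy [ 1.799e+02 -1.000e-01  1.600e+02] q7 47 F [-1.4  0.1 -0.4] open 66.4 grip 0.0
[-0.004 -0.001  0.16 ] [ 0.003 -0.002 -0.865] rows pos 1.6 rot 3.0

[106.0235 271.6669]
[279.741  332.9169]
```

View pics/h.png

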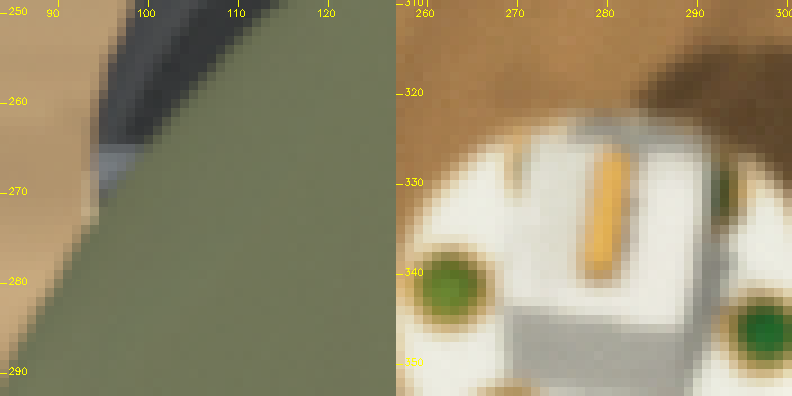

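Emit:
arm_command([
  [[-0.002, 0, 0], [0, 0, -0.2]],
  [[-0.004, -0.001, 0.02], [0, 0, -0.4]],
  [[-0.004, -0.001, 0.05], [0, 0, -0.6]],
  [[-0.004, -0.001, 0.08], [0, 0, -0.8]],
  [[-0.004, -0.001, 0.1], [0, 0, -0.865]],
  [[-0.004, -0.001, 0.12], [0, 0, -0.865]],
  [[-0.004, -0.001, 0.14], [0, 0, -0.865]],
  [[-0.004, -0.001, 0.14], [0, 0, -0.865]],
  [[-0.004, -0.001, 0.14], [0, 0, -0.865]],
])

```text
t: 30.7
ee_pos: [0.6349, 0.1423, 0.1099]
orientation: [180.0, -0.0, -174.1]
ft_force: [0.2, 0.1, 0.6]
opening: 0.0664
grip_force: 0.0
```

```bash
python3 go.py 634 144 -9 186
```

```text
t 30.70 pos [634.9 142.3 109.9] rpy [ 180.    -0.  -174.1] q7 66 F [0.2 0.1 0.6] open 66.4 grip 0.0
[0.001 0.003 0.238] [ 0.001 -0.    -0.003] rows pos 2.4 rot 0.0
```

Emit:
arm_command([
  [[0.001, 0.003, 0.02], [0, 0, 0]],
  [[0.001, 0.003, 0.07], [0, 0, 0]],
  [[0.001, 0.003, 0.12], [0, 0, 0]],
  [[0.001, 0.003, 0.16], [0, 0, 0]],
  [[0.001, 0.003, 0.19], [0, 0, 0]],
  [[0.001, 0.003, 0.215], [0, 0, 0]],
  [[0.001, 0.003, 0.23], [0, 0, 0]],
  [[0.001, 0.003, 0.235], [0, 0, 0]],
  [[0.001, 0.003, 0.235], [0, 0, 0]],
  [[0.001, 0.003, 0.235], [0, 0, 0]],
])

```text
t: 31.7
ee_pos: [0.6348, 0.1438, -0.007]
orientation: [180.0, 0.1, -174.1]
ft_force: [-0.4, -0.3, -0.3]
opening: 0.0659
grip_force: 0.0
```

```bash
python3 go.py 634 144 -9 186; python3 fresh.py 9; python3 -c "
from h import *
for n in('side9','top9'):
    c=load(n); montage(c[0],[proj(c,[.634,.144,.03])],'pics/%s.png'%n,w=50,k=8)
a,b=[cv2.imread('pics/%s.png'%n)[:,:400] for n in('side9','top9')]; cv2.imwrite('pics/i.png',np.hstack([a,b]))"
```

```text
t 31.70 pos [634.8 143.8  -7. ] rpy [ 1.800e+02  1.000e-01 -1.741e+02] q7 63 F [-0.4 -0.3 -0.3] open 65.9 grip 0.0
[0.002 0.001 0.004] [ 0.001  0.002 -0.002] rows pos 0.0 rot 0.0
```

View pics/i.png

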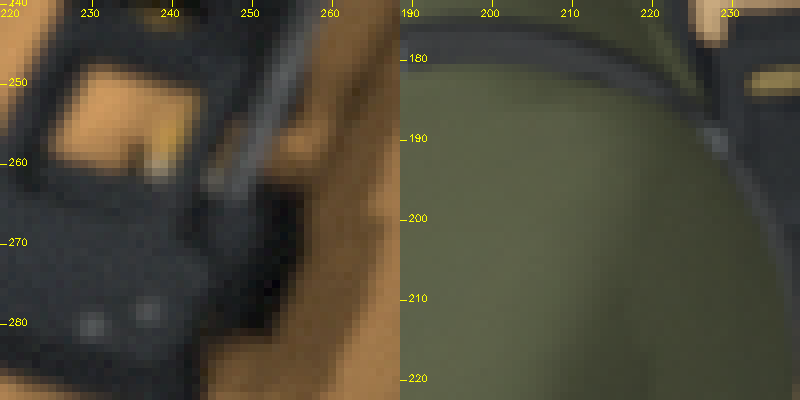

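Emit:
arm_command([
  [[0, 0, 0], [0, 0, 0]],
  [[0.001, 0, 0.004], [0, 0, 0]],
  [[0.001, 0, 0.004], [0, 0, 0]],
  [[0.001, 0, 0.004], [0, 0, 0]],
])

```text
t: 32.2
ee_pos: [0.6336, 0.1435, -0.0098]
orientation: [180.0, -0.0, -174.1]
ft_force: [-1.1, -0.6, 0.0]
opening: 0.0658
grip_force: 0.0
```

Emit:
arm_command([
  [[0, 0, 0], [0, 0, 0]],
  [[0, 0, 0], [0, 0, 0]],
  [[0, 0, 0], [0, 0, 0]],
  [[0, 0, 0], [0, 0, 0]],
  [[0, 0, 0], [0, 0, 0]],
  [[0, 0, 0], [0, 0, 0]],
  [[0, 0, 0], [0, 0, 0]],
  [[0, 0, 0], [0, 0, 0]],
], claw=1)

```text
t: 33.0
ee_pos: [0.6336, 0.1436, -0.0097]
orientation: [180.0, -0.0, -174.1]
ft_force: [-0.2, 0.1, 0.4]
opening: 0.0272
grip_force: 30.0
```

```bash
python3 go.py 634 144 210 170 560 230 210 140 487.5 304.5 210 103
```

```text
t 33.00 pos [633.6 143.6  -9.7] rpy [ 180.    -0.  -174.1] q7 63 F [-0.2  0.1  0.4] open 27.2 grip 30.0
[-0.001  0.001 -0.439] [ 0.001 -0.001  0.531] rows pos 4.4 rot 1.9
[ 0.129  0.187 -0.439] [ 1.000e-03 -1.000e-03  1.531e+00] rows pos 4.9 rot 5.3
[ 0.258  0.35  -0.439] [ 0.000e+00 -1.000e-03  2.764e+00] rows pos 6.2 rot 9.7
```

Emit:
arm_command([
  [[0, 0, -0.02], [0, 0, 0]],
  [[0, 0, -0.07], [0, 0, 0]],
  [[0, 0, -0.14], [0, 0, 0]],
  [[0, 0, -0.21], [0, 0, 0.1]],
  [[0, 0, -0.28], [0, 0, 0.25]],
  [[0.01, 0.015, -0.34], [0, 0, 0.4]],
  [[0.025, 0.035, -0.39], [0, 0, 0.55]],
  [[0.05, 0.07, -0.43], [0, 0, 0.7]],
  [[0.075, 0.11, -0.44], [0, 0, 0.85]],
  [[0.09, 0.13, -0.44], [0, 0, 0.95]],
  [[0.1, 0.14, -0.44], [0, 0, 1]],
  [[0.1, 0.14, -0.44], [0, 0, 1]],
])

```text
t: 34.2
ee_pos: [0.5755, 0.2093, 0.211]
orientation: [180.0, -0.1, 156.1]
ft_force: [0.3, -0.2, -1.1]
opening: 0.0278
grip_force: 30.0
```

```bash
python3 go.py 540 245 210 128;python3 fresh.py 10; python3 -c "
from mm import *
c=load('top10'); p=proj(c,[.4875,.3045,.1725]); print(p)
hsv=cv2.cvtColor(c[0],cv2.COLOR_BGR2HSV); x,y=p.round().astype(int); print(hsv[y-6:y+7:3,x-6:x+7:3].tolist())"
```

```text
t 34.20 pos [575.5 209.3 211. ] rpy [ 1.800e+02 -1.000e-01  1.561e+02] q7 37 F [ 0.3 -0.2 -1.1] open 27.8 grip 30.0
[0.094 0.037 0.002] [ 0.    -0.003  0.936] rows pos 1.0 rot 3.3
[106.0235 271.6669]
[[[34, 65, 63], [36, 65, 63], [36, 66, 62], [36, 60, 60], [34, 61, 59]], [[37, 67, 65], [36, 61, 63], [35, 69, 63], [36, 67, 61], [36, 60, 60]], [[37, 66, 66], [38, 64, 64], [36, 62, 62], [38, 67, 61], [38, 65, 59]], [[35, 66, 66], [34, 60, 64], [38, 65, 63], [37, 69, 63], [36, 64, 60]], [[36, 62, 66], [36, 65, 63], [36, 65, 63], [38, 66, 62], [36, 64, 60]]]
```

Emit:
arm_command([
  [[0.02, 0.008, 0], [0, 0, 0.15]],
  [[0.04, 0.016, 0], [0, 0, 0.3]],
  [[0.06, 0.024, 0], [0, 0, 0.5]],
  [[0.08, 0.031, 0], [0, 0, 0.7]],
  [[0.09, 0.035, 0], [0, 0, 0.85]],
  [[0.094, 0.037, 0], [0, 0, 0.936]],
  [[0.094, 0.037, 0], [0, 0, 0.936]],
])

```text
t: 35.0
ee_pos: [0.5416, 0.2438, 0.2104]
orientation: [-180.0, -0.0, 127.9]
ft_force: [0.0, -0.3, -0.4]
opening: 0.0274
grip_force: 30.0
```

```bash
python3 go.py 487.5 304.7 200 103
```

```text
t 35.00 pos [541.6 243.8 210.4] rpy [-180.    -0.   127.9] q7 11 F [ 0.  -0.3 -0.4] open 27.4 grip 30.0
[ 0.163 -0.011  0.021] [-0.001 -0.     0.829] rows pos 1.6 rot 2.9
```

Emit:
arm_command([
  [[0.02, -0.001, 0], [0, 0, 0.12]],
  [[0.05, -0.003, 0], [0, 0, 0.3]],
  [[0.09, -0.006, 0], [0, 0, 0.5]],
  [[0.12, -0.008, 0.01], [0, 0, 0.65]],
  [[0.145, -0.01, 0.016], [0, 0, 0.78]],
  [[0.158, -0.011, 0.021], [0, 0, 0.829]],
  [[0.163, -0.011, 0.021], [0, 0, 0.829]],
  [[0.163, -0.011, 0.021], [0, 0, 0.829]],
  [[0.163, -0.011, 0.021], [0, 0, 0.829]],
  [[0.163, -0.011, 0.021], [0, 0, 0.829]],
])

```text
t: 36.0
ee_pos: [0.4878, 0.3042, 0.2001]
orientation: [180.0, -0.0, 102.9]
ft_force: [0.6, 0.3, -1.1]
opening: 0.0278
grip_force: 30.0
```

```bash
python3 go.py 487.5 304.7 180 103; python3 fresh.py 11; python3 -c "
from mm import *
c=load('side11'); cv2.imwrite('pics/full11.png',c[0]); montage(c[0],[proj(c,[.4875,.3045,.19])],'pics/j.png',w=74,k=8); cv2.imwrite('pics/j.png',cv2.imread('pics/j.png')[:,:592])"
```

```text
t 36.00 pos [487.8 304.2 200.1] rpy [180.   -0.  102.9] q7 -16 F [ 0.6  0.3 -1.1] open 27.8 grip 30.0
[ 0.001 -0.     0.04 ] [ 0.001 -0.    -0.002] rows pos 0.4 rot 0.0
```

View pics/j.png

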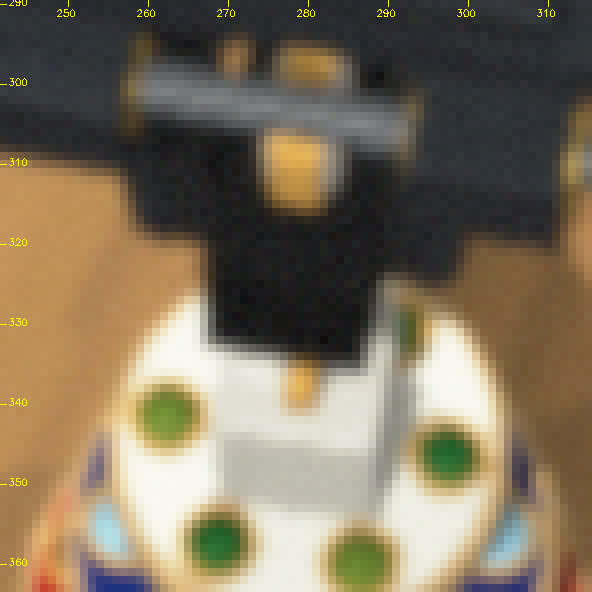

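```bash
python3 -c "
from h import *
c=load('side11'); a=np.radians(102.9); u=np.array([np.cos(a),np.sin(a),0]); v=np.array([-u[1],u[0],0])
C=np.array([.4878,.3042,.2098])
for s in(-1,0,1): print('corner',proj(c,C+.022*u+s*.014*v))
p=np.array([277.7,334.0]); P=plane(c,p,.2098); print('front mid world',P*1e3,'centre',(P-.022*u)*1e3)
Q=plane(c,(279.8,332.8),.1725); print('tongue',Q*1e3, 'diff along u,v mm',(P-.022*u-Q)@u*1e3,(P-.022*u-Q)@v*1e3)
for q in ((268,332.4),(287.3,335.5)): print(plane(c,q,.2098)*1e3)
g=cv2.cvtColor(c[0],cv2.COLOR_BGR2GRAY).astype(int); print(g[326:342,[272,275,283,285]].T); print(g[325,262:294])
"
```

```text
corner [266.276  333.7737]
corner [276.4458 335.5833]
corner [286.6708 337.4028]
front mid world [482.2608 322.8829 209.8   ] centre [487.1723 301.4381 209.8   ]
tongue [487.4946 304.3017 172.5   ] diff along u,v mm -2.7193129453578595 0.9533751208079997
[495.2265 326.0292 209.8   ]
[469.5372 319.6736 209.8   ]
[[ 18  15  25  22  22  30  52 108 176 222 231 227 226 224 223 224]
 [ 26  25  22  27  28  28  35  76 150 213 231 231 228 224 224 224]
 [ 25  27  22  25  28  19  25  26  43  83 139 185 209 218 223 223]
 [ 27  29  24  22  23  23  25  23  42  85 151 204 220 225 222 224]]
[150 144 151 150 141 102  54  28  22  23  25  25  20  27  26  30  27  27
  27  27  31  32  28  35  36  24  37  78 109 112 101  89]
```

```bash
python3 -c "
from h import *
c=load('side8'); a=np.radians(103); u=np.array([np.cos(a),np.sin(a),0]); v=np.array([-u[1],u[0],0])
C=np.array([.4876,.3049,0]); Z=lambda z:np.array([0,0,z])
print('back top',proj(c,C-.01*u+Z(.177)),'front bottom',proj(c,C+.01*u+Z(.168)),'front top',proj(c,C+.01*u+Z(.177)))
for s in(-1,0,1): print('col front',proj(c,C+.015*u+s*.015*v+Z(.168)),'tongue side mid',proj(c,C+s*.003*v+Z(.177)))
hsv=cv2.cvtColor(c[0],cv2.COLOR_BGR2HSV).astype(int); f=c[0].astype(int)
print('sat down col 280/279',hsv[320:346,[279,280,281],1].T)
print('sat row 332',hsv[332,272:290,1]); 
for x in(274,286): print('V',x,hsv[336:352,x,2])
print('V row 336',hsv[336,262:296,2]); print('V row 349',hsv[348,262:296,2])
"
```

```text
back top [280.8381 325.3893] front bottom [278.2824 340.9304] front top [278.2382 338.2418]
col front [267.2983 342.3526] tongue side mid [277.486  331.3965]
col front [277.6246 344.1954] tongue side mid [279.5499 331.7578]
col front [288.0073 346.0482] tongue side mid [281.616  332.1196]
sat down col 280/279 [[136 124 100  56  30  39  53  71  97 106 114 124 134 138 144 150 151 155
  157 152 118  63  27  14  14  20]
 [135 131 100  57  30  47  75 115 141 148 153 152 156 160 158 162 161 158
  155 145 107  57  26  14  13  21]
 [136 124 100  60  32  42  78 131 152 157 157 154 156 152 146 144 139 129
  112  92  69  42  21  14  14  21]]
sat row 332 [ 15  18  16  16  20  35  79 134 156 156 110  45  26  13  13  13  11  13]
V 274 [221 220 222 223 224 226 228 224 204 181 168 168 165 168 168 168]
V 286 [235 235 235 235 235 236 235 235 234 227 197 173 167 166 167 166]
V row 336 [229 229 231 234 235 235 233 227 226 224 224 221 221 221 220 213 219 229
 224 197 177 200 226 234 235 235 234 225 189 149 139 164 204 227]
V row 349 [232 234 233 236 234 231 217 188 171 164 165 163 165 166 167 170 168 166
 169 169 167 167 167 169 167 165 158 148 148 173 198 204 168 120]
```

Emit:
arm_command([
  [[0.003, 0, 0.01], [0, 0, 0]],
  [[0.006, 0, 0.025], [0, 0, 0]],
  [[0.006, 0, 0.042], [0, 0, 0]],
  [[0.006, 0, 0.054], [0, 0, 0]],
  [[0.006, 0, 0.058], [0, 0, 0]],
  [[0.006, 0, 0.058], [0, 0, 0]],
  [[0.006, 0, 0.058], [0, 0, 0]],
])

```text
t: 36.8
ee_pos: [0.4866, 0.3079, 0.171]
orientation: [180.0, -0.0, 103.0]
ft_force: [0.7, -0.3, -1.5]
opening: 0.0277
grip_force: 30.0
```

```bash
python3 go.py 487.6 307 164 103
```

```text
t 36.80 pos [486.6 307.9 171. ] rpy [180.  -0. 103.] q7 -15 F [ 0.7 -0.3 -1.5] open 27.7 grip 30.0
[-0.002  0.002  0.014] [ 0.    -0.001 -0.001] rows pos 0.1 rot 0.0
```

```bash
python3 fresh.py 12; python3 -c "
from h import *
from plant import bot
c=load('side12'); s=bot.state(); a=np.radians(s['orientation'][2]); u=np.array([np.cos(a),np.sin(a),0]); v=np.array([-u[1],u[0],0])
C=s['ee_pos']+[0,0,.0097]; print(s['ee_pos'])
q=[proj(c,C+.022*u+k*.014*v) for k in(-1,1)]; print(q)
g=cv2.cvtColor(c[0],cv2.COLOR_BGR2GRAY).astype(float)
def cross(w,t): 
    i=np.nonzero((w[:-1]-t)*(w[1:]-t)<=0)[0]; return [round(float(k+(t-w[k])/(w[k+1]-w[k])),2) for k in i]
for x in range(268,290,2):
    r=q[0][1]+(q[1][1]-q[0][1])*(x-q[0][0])/(q[1][0]-q[0][0]); r0=int(r)-7
    print(x,'pred %.2f'%r,'obs',[r0+k for k in cross(g[r0:r0+14,x],120)],'colfront',[340+k for k in cross(g[340:352,x],195)])
print(g[332,260:296].astype(int)); print(g[328,260:296].astype(int))
"
```

```text
[0.4866 0.308  0.1712]
[array([266.4767, 345.4617]), array([286.27  , 349.0188])]
268 pred 345.74 obs [344.04] colfront [345.74]
270 pred 346.09 obs [344.95] colfront []
272 pred 346.45 obs [345.36] colfront []
274 pred 346.81 obs [345.71] colfront []
276 pred 347.17 obs [345.96] colfront []
278 pred 347.53 obs [346.35] colfront []
280 pred 347.89 obs [346.73] colfront []
282 pred 348.25 obs [346.98] colfront []
284 pred 348.61 obs [347.36] colfront []
286 pred 348.97 obs [347.64] colfront []
288 pred 349.33 obs [346.19] colfront []
[190 200 202 202 197 184 171 137  88  49  30  28  29  24  32  29  28  33
  30  31  32  33  25  26  28  31  30  30  29  30  37  32  38  40  39  40]
[ 46  41  39  36  35  36  38  37  35  31  31  31  29  28  32  53  73  84
  93  98 103  92  69  46  31  31  27  30  31  29  35  36  35  40  39  42]
```

Emit:
arm_command([
  [[-0.001, 0.001, 0], [0, 0, 0]],
  [[-0.002, 0.0016, 0], [0, 0, 0]],
  [[-0.002, 0.0016, 0.003], [0, 0, 0]],
  [[-0.002, 0.0016, 0.006], [0, 0, 0]],
  [[-0.002, 0.0016, 0.009], [0, 0, 0]],
  [[-0.002, 0.0016, 0.012], [0, 0, 0]],
  [[-0.002, 0.0016, 0.014], [0, 0, 0]],
  [[-0.002, 0.0016, 0.014], [0, 0, 0]],
])

```text
t: 37.7
ee_pos: [0.4872, 0.307, 0.1637]
orientation: [-180.0, -0.0, 103.0]
ft_force: [0.7, 0.4, -1.0]
opening: 0.0277
grip_force: 30.0
```

```bash
python3 go.py 487.5 307 158 103
```

```text
t 37.70 pos [487.2 307.  163.7] rpy [-180.   -0.  103.] q7 -15 F [ 0.7  0.4 -1. ] open 27.7 grip 30.0
[-0.     0.     0.011] [-0.001 -0.    -0.001] rows pos 0.1 rot 0.0
```

Emit:
arm_command([
  [[0, 0, 0.003], [0, 0, 0]],
  [[0, 0, 0.006], [0, 0, 0]],
  [[0, 0, 0.009], [0, 0, 0]],
  [[0, 0, 0.011], [0, 0, 0]],
  [[0, 0, 0.012], [0, 0, 0]],
  [[0, 0, 0.012], [0, 0, 0]],
])

```text
t: 38.3
ee_pos: [0.4875, 0.3072, 0.1582]
orientation: [180.0, -0.0, 103.0]
ft_force: [-0.4, -1.0, 3.4]
opening: 0.0277
grip_force: 30.0
```

```bash
python3 go.py 487.5 307 158 103
```

```text
t 38.30 pos [487.5 307.2 158.2] rpy [180.  -0. 103.] q7 -15 F [-0.4 -1.   3.4] open 27.7 grip 30.0
[-0. -0.  0.] [ 0.    -0.001 -0.001] rows pos 0.0 rot 0.0
```

Seated at 158.2, as predicted (158.3), with light contact. Now I release and lift straight up.

Emit:
arm_command([
  [[0, 0, 0], [0, 0, 0]],
  [[0, 0, 0], [0, 0, 0]],
  [[0, 0, 0], [0, 0, 0]],
  [[0, 0, 0], [0, 0, 0]],
  [[0, 0, 0], [0, 0, 0]],
  [[0, 0, 0], [0, 0, 0]],
  [[0, 0, -0.03], [0, 0, 0]],
  [[0, 0, -0.09], [0, 0, 0]],
  [[0, 0, -0.15], [0, 0, 0]],
  [[0, 0, -0.19], [0, 0, 0]],
  [[0, 0, -0.2], [0, 0, 0]],
  [[0, 0, -0.2], [0, 0, 0]],
], claw=-0.5)

```text
t: 39.5
ee_pos: [0.4876, 0.3072, 0.2582]
orientation: [180.0, -0.1, 103.0]
ft_force: [-1.2, -0.3, 0.3]
opening: 0.0664
grip_force: 0.0
```

Emit:
arm_command([
  [[-0.05, 0, 0], [0, 0, 0]],
  [[-0.12, 0, 0], [0, 0, 0]],
  [[-0.2, 0, 0], [0, 0, 0]],
  [[-0.28, 0, 0], [0, 0, 0]],
  [[-0.36, 0, 0], [0, 0, 0]],
  [[-0.42, 0, 0], [0, 0, 0]],
  [[-0.45, 0, 0], [0, 0, 0]],
  [[-0.45, 0, 0], [0, 0, 0]],
  [[-0.45, 0, 0], [0, 0, 0]],
  [[-0.45, 0, 0], [0, 0, 0]],
])

```text
t: 40.5
ee_pos: [0.5374, 0.0904, 0.2574]
orientation: [-179.9, -0.1, 103.2]
ft_force: [0.0, 0.1, 0.2]
opening: 0.066
grip_force: 0.0
```

```bash
python3 go.py; python3 fresh.py 13; python3 -c "
from h import *
c=load('side13'); a=np.radians(103); u=np.array([np.cos(a),np.sin(a),0]); v=np.array([-u[1],u[0],0])
C=np.array([.4875,.3065-.002,.168])
print([proj(c,C+.022*u+k*.014*v) for k in(-1,1)])
g=cv2.cvtColor(c[0],cv2.COLOR_BGR2GRAY).astype(int)
for x in(272,277,282): print(x,g[330:358,x])
for p in((.654,.31,.039,'ring'),): pass
# bystanders: change since the start, outside the stand area
for n,boxes in(('side',dict(glass=(185,160,235,215),torch=(290,105,345,130),box=(155,310,215,365))),('top',dict(glass=(262,100,306,150),torch=(430,160,466,215),box=(110,163,155,200)))):
    A,B=load(n+'0')[0].astype(int),load(n+'13')[0].astype(int)
    for k,(x,y,X,Y) in boxes.items(): print(n,k,np.abs(A-B)[y:Y,x:X].mean())
"
```

```text
t 40.50 pos [537.4  90.4 257.4] rpy [-1.799e+02 -1.000e-01  1.032e+02] q7 6 F [0.  0.1 0.2] open 66.0 grip 0.0
[array([267.177 , 346.8537]), array([286.6185, 350.3464])]
272 [ 28  32  30  27  28  31  26  26  30  27  23  17  17  19  20  20  20  43
  86 131 153 160 166 169 157 133 116 115]
277 [116  93  61  33  30  28  28  31  32  32  32  25  12  24  21  24  19  22
  48  96 141 161 168 181 202 214 219 224]
282 [ 90  66  46  33  27  29  29  29  27  29  29  24  19  19  20  19  17  20
  26  51 100 138 157 172 190 207 207 199]
side glass 10.926424242424243
side torch 74.84630303030303
side box 7.2835353535353535
top glass 13.586666666666666
top torch 12.877441077441077
top box 32.51791791791792
```

```bash
python3 -c "
from plant import bot
print(bot.sign_off())"
```

```text
the job is handed in; nothing more can be done
None
```

The tiered display is built on the stand in order (red, blue, white, then the showpiece over the tongue), everything is released, and the job was handed in at about 40 s; the hand-in gave no verdict, the arm never came near the tea glass, torch or ring box, but my last image check of those three was spoiled by the arm being in view.

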